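Load the sample transport box and slide its cover shut

TASK

Load the transport box for the courier: slide its blue cover fully clear of the bay marked by the green tile, put the used black-capped tubes lying in that bay into the yellow bin, and lay every red-capped sample tube from the bench flat in that bay. When all tubes are in place, slide the cover back until it fully covers the green-marked bay. Leave the other things on the bench where they are.

Things in the scene. Friction and masses are not known exactly. Their poses are not given: they have to be found in the camera images.
- carrier: White open-topped transport box, fixed to the bench, 233 mm (x) by 278 mm (y), walls 50 mm high and 6 mm thick. Origin under the centre of the box (without its ledge). Inside are two bays side by side, centred at y = +68 mm and y = -68 mm in its frame, each 221 mm (x) by 130 mm (y), floor 6 mm above the bench. A grey ledge 36 mm deep and 48 mm high runs along its front (-x) side and carries the two tiles.
- cover (a joint): Slide of the flat blue cover along the box's y: 0 = it fully covers the bay at y = -68 mm, 0.136 m = it fully covers the bay at y = +68 mm; it starts somewhere between, over part of both bays. It has end stops at both, stays where it is left and takes about 2 N to slide. The cover is 233 mm (x) by 142 mm (y), 6 mm thick, its underside level with the box's rim (50 mm).
- cover_grip (a point): Centre of the black upright grip fin in the middle of the cover: 70 mm long along the box's x, 12 mm thick along y, standing 30 mm above the cover's upper face (from 56 to 86 mm above the bench). This point is at its centre, 71 mm above the bench.
- green_tile: Green status tile, 30 x 110 x 5 mm, fixed on the ledge in front of the bay that is to be used. Origin in the centre of its underside, axes parallel to the box's; the centre of the bay to be used is at x = +134.5 mm, y = 0 in its frame.
- red_tile: Red status tile, same size, fixed in front of the other bay, which is out of use. Green and red change places from start to start.
- bin: Yellow open bin for used tubes, fixed, 170 mm (x) by 150 mm (y), 60 mm high, walls 4 mm. Origin at the centre of its underside.
- sample1: Sample tube on the bench at the start (3 or 4 are there). 100 mm long, lying: white round body 24 mm across (54 mm of it free to grip), square red cap 28 x 28 x 26 mm at its +x end, square red foot 28 x 28 x 10 mm at its -x end; it does not roll; 40 to 85 g. Origin at its centre, x along the tube to the cap; lying flat it is 14 mm above what it lies on.
- sample2: Sample tube on the bench at the start (3 or 4 are there). 100 mm long, lying: white round body 24 mm across (54 mm of it free to grip), square red cap 28 x 28 x 26 mm at its +x end, square red foot 28 x 28 x 10 mm at its -x end; it does not roll; 40 to 85 g. Origin at its centre, x along the tube to the cap; lying flat it is 14 mm above what it lies on.
- sample3: Sample tube on the bench at the start (3 or 4 are there). 100 mm long, lying: white round body 24 mm across (54 mm of it free to grip), square red cap 28 x 28 x 26 mm at its +x end, square red foot 28 x 28 x 10 mm at its -x end; it does not roll; 40 to 85 g. Origin at its centre, x along the tube to the cap; lying flat it is 14 mm above what it lies on.
- sample4: Sample tube on the bench at the start (3 or 4 are there). 100 mm long, lying: white round body 24 mm across (54 mm of it free to grip), square red cap 28 x 28 x 26 mm at its +x end, square red foot 28 x 28 x 10 mm at its -x end; it does not roll; 40 to 85 g. Origin at its centre, x along the tube to the cap; lying flat it is 14 mm above what it lies on.
- spent1: Used tube in the green-marked bay at the start, along the box's y, partly under the cover (1 or 2 are there). 100 mm long, lying: white round body 24 mm across (54 mm of it free to grip), square black cap 28 x 28 x 26 mm at its +x end, square black foot 28 x 28 x 10 mm at its -x end; it does not roll; 40 to 85 g. Origin at its centre, x along the tube to the cap; lying flat it is 14 mm above what it lies on.
- spent2: Used tube in the green-marked bay at the start, along the box's y, partly under the cover (1 or 2 are there). 100 mm long, lying: white round body 24 mm across (54 mm of it free to grip), square black cap 28 x 28 x 26 mm at its +x end, square black foot 28 x 28 x 10 mm at its -x end; it does not roll; 40 to 85 g. Origin at its centre, x along the tube to the cap; lying flat it is 14 mm above what it lies on.
- tipbox: Bystander: blue box with a clear lid, 80 x 115 x 60 mm, origin at the centre of its underside. Leave alone.
- beaker: Bystander: glass beaker, 70 mm across, 90 mm high, origin at the centre of its underside. Leave alone.
- jar: Bystander: jar with a blue cap, 52 mm across, 70 mm high, origin at the centre of its underside. Leave alone.
- reagent: Bystander: amber bottle with a white cap, 60 mm across, 130 mm high, origin at the centre of its underside. Leave alone.
- slidebox: Bystander: flat green box 80 x 110 x 32 mm, origin at the centre of its underside. Leave alone.

How it is judged:
By the outcome, as a careful person would: the job done as asked, in the order asked, and still so for the second after the job is handed in, with the robot touching nothing.
Of sample1, sample2, sample3, sample4 only 3 to 4 are there at a start; the rules pass over those that are not, and their reading is None.
Of spent1, spent2 only 1 to 2 are there at a start; the rules pass over those that are not, and their reading is None.
At some moment in a run one of sample1, sample2, sample3, sample4 may be knocked a few centimetres aside while the robot is not near it.
Once in a run the grip may slacken for a moment while it holds something.
It also fails if it takes over 210 s, if anything falls off the work surface, if the arm or the gripper's body presses on something with over 40 N, if the wrist force passes 120 N, or if a joint passes its speed limit or range.

ROBOT

A 7-joint arm with a two-finger parallel gripper is mounted at the origin on the work surface. World frame = base frame: x ahead of the robot, y to its left, z up, the work surface at z = 0. Lengths are in m, angles in rad, forces in N, time in s.
With the tool pointing down it reaches from about 0.4 to 0.85 m from the base axis. Payload 10.4 kg.
Tool frame: the origin (TCP) lies midway between the tips of the shut fingers; the grasp point (between the pads) lies 19 mm behind it; x points along the fingers, z is the direction in which the jaws open and shut, and the axes are right-handed (so a half turn about x gives the same grasp; the last joint's range is limited). The gripper opens to 87 mm and grips with 3 to 60 N. Pads are 19 mm wide; open, the fingers measure 117 mm over their backs; the gripper's body (75 mm by 190 mm) begins 51 mm behind the grasp point.
Start: joints at [-1.268, 0.332, -0.065, 1.46, 0.022, 1.35, -0.088], TCP at [0.2, 0.592, 0.223] pointing down, gripper open.
Joint ranges: [-2.6, 2.6], [-0.5, 2.12], [-1.47, 1.34], [0.16, 2.42], [-1.27, 4.41], [0.06, 2.06], [-2.6, 2.6]. Speed limits (rad/s): [2.22, 2.22, 2.79, 2.79, 3.14, 3.14, 3.14].

INTERFACE

Orientations are given as a unit quaternion [x, y, z, w].
In Python, from bench import read_state, camera, camera_params, close_job gives the robot as it stands.
- The arm moves only by the tool arm_command, never from a script. Its argument "targets" is a list of rows, each a list of 7 numbers: the closure in counts, from 0 (fully open) to 255 (shut), then the shift along the tool's x, y, z in mm, then the turn, a rotation vector about the tool's x, y, z in rad. A call has 1 to 10 rows; each row is the pose to reach, as a shift and turn from the pose commanded when the call began, along the tool's axes at that moment; what a row does not reach only later rows make up. A row lasts 1/10 s, in which the tool goes at most 50 mm and 8.59 degrees, less where a joint would pass 70% of its speed; a pose out of reach is approached as far as the arm can. A call with a gripper value outside its range is refused whole. The fingers move at their own pace and stop on an object; "newtons" is the grip in N (left out, the last holds). Time passes only in rows, so rows that repeat a pose let the fingers close. It gives the time, the measured TCP pose, the force and the opening at its end, in the units of the state.
- read_state(): the state, without advancing time (a new reading comes with each control period).
- camera(name): name is "scene" or "top"; returns the picture (420x560x3 uint8, red, green, blue); there is no depth.
- camera_params(name): a dict with "intrinsics" (3x3 intrinsics, pixels), "xyz" and "orientation" of the camera in the world. Camera axes: x right, y down, z forward; pixel columns grow to the right and rows downward; lengths in m; the calibration is good to about 2 mm. A picture is of the moment at which its call begins. camera_params takes no time and is no camera call.
- close_job(): hands the job in, once; it reports no verdict.
The state is a dict: "time": time; "joint_positions": joint angles; "joint_vel": joint speeds; "joint_torque": joint torques, N m; "ee_pos": TCP position; "eef_rot": TCP orientation; "ft_force": force on the tool from outside, world axes, zero at the start; "torque": the same for the moment, N m; "width": finger opening in m.
Only numpy, scipy, OpenCV 4.12 (cv2) and the standard library are available. Lean on these libraries where they do the work, as an engineer would, in place of code of your own. Each camera call takes 0.05 s, during which the arm holds its last target.

## Working session

There is one attempt and no reset: what is moved stays moved. The work goes in short steps, Python scripts to look and compute and a tool call to move; the robot and the scene stay as the last step left them, time stands still between calls to the robot, and variables do not carry over. Pictures are saved under pics/ and viewed, and the job is handed in when it is done.

Besides the shell and the picture viewer there is one more tool, called as name(argument=value, ...) on one line, values as JSON. arm_command: Moves the arm, as the interface text tells. Its arguments: {"type":"object","properties":{"targets":{"type":"array"},"newtons":{"type":"number"}},"required":["targets"]}

```bash
mkdir -p pics; ls; python3 - <<'E'
from bench import *
import cv2,numpy as np
for n in("scene","top"):
    im=camera(n); cv2.imwrite(f"pics/{n}0.png",im[:,:,::-1]); print(n,camera_params(n))
s=read_state();print(s)
E
```

```text
pics
scene {'intrinsics': array([[503.61644252,   0.        , 280.37435863],
       [  0.        , 503.61644252, 216.84557466],
       [  0.        ,   0.        ,   1.        ]]), 'xyz': array([1.43429635, 0.80186718, 0.97183905]), 'orientation': array([ 0.38881103,  0.80965524, -0.39983416, -0.18280324])}
top {'intrinsics': array([[388.86924891,   0.        , 280.33596281],
       [  0.        , 388.86924891, 213.65729993],
       [  0.        ,   0.        ,   1.        ]]), 'xyz': array([0.39781913, 0.06088944, 1.09581701]), 'orientation': array([-0.6968659 ,  0.71237976, -0.05744424,  0.05994295])}
{'time': 0.1, 'joint_positions': array([-1.26757717,  0.33280073, -0.06468726,  1.46086175,  0.02158   ,
        1.3499026 , -0.08850207]), 'joint_vel': array([ 0.00148221, -0.00121835, -0.00061295, -0.00131859,  0.00089148,
        0.00036823, -0.00155035]), 'joint_torque': array([ 1.27847652e-03, -6.24545360e+01,  2.42585078e-02, -3.90713453e+01,
       -6.15641079e-02,  3.66022065e-02,  8.23816663e-05]), 'ee_pos': array([0.19994529, 0.59178439, 0.22183632]), 'eef_rot': array([-0.4125606 ,  0.5748325 ,  0.4120093 ,  0.57411644]), 'ft_force': array([ 0.73307724,  0.19228643, -0.30679646]), 'torque': array([0.01876946, 0.05539212, 0.04856941]), 'width': 0.08712374243025545}
```

View pics/scene0.png

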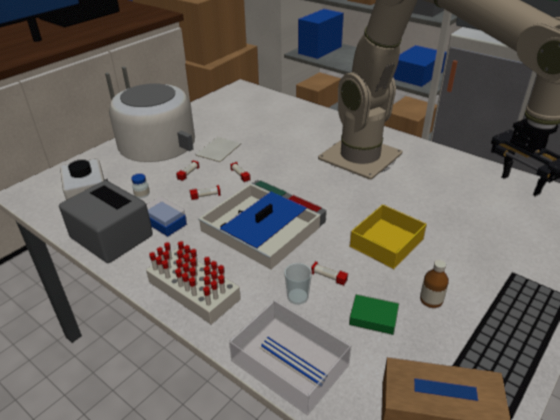

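View pics/top0.png

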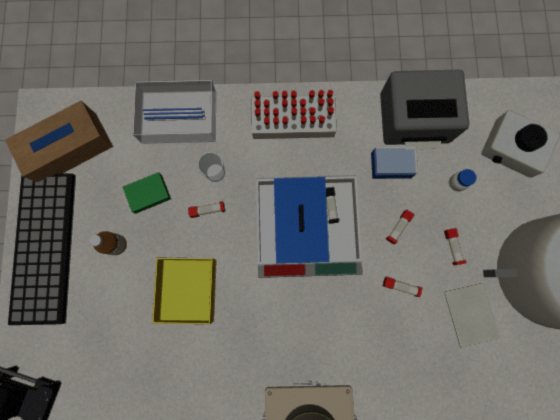

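```bash
cat > h.py <<'E'
from bench import *
import cv2,numpy as np
from scipy.spatial.transform import Rotation as R
def ray(n,px,z):
    p=camera_params(n);K=p["intrinsics"];Rm=R.from_quat(p["orientation"]).as_matrix()
    px=np.atleast_2d(px).astype(float)
    d=np.c_[px,np.ones(len(px))]@np.linalg.inv(K).T@Rm.T
    c=p["xyz"]; return (c+d*((z-c[2])/d[:,2:]))
def proj(n,P):
    p=camera_params(n);Rm=R.from_quat(p["orientation"]).as_matrix()
    q=(np.atleast_2d(P)-p["xyz"])@Rm@p["intrinsics"].T
    return q[:,:2]/q[:,2:]
def blobs(im,lo,hi,amin=15):
    hsv=cv2.cvtColor(im,cv2.COLOR_RGB2HSV)
    lo=np.array(lo);hi=np.array(hi)
    if lo[0]>hi[0]:
        m=cv2.inRange(hsv,(0,int(lo[1]),int(lo[2])),hi.tolist())|cv2.inRange(hsv,lo.tolist(),(180,int(hi[1]),int(hi[2])))
    else: m=cv2.inRange(hsv,lo.tolist(),hi.tolist())
    n,l,s,c=cv2.connectedComponentsWithStats(m)
    out=[]
    for i in range(1,n):
        if s[i,4]>=amin:
            cs,_=cv2.findContours((l==i).astype(np.uint8),cv2.RETR_EXTERNAL,cv2.CHAIN_APPROX_NONE)
            out.append((s[i,4],c[i],cv2.minAreaRect(cs[0])))
    return out
def snap(tag,n="top",crop=None,f=1):
    im=camera(n); o=im
    if crop: x0,y0,x1,y1=crop;o=im[y0:y1,x0:x1]
    if f!=1:o=cv2.resize(o,None,fx=f,fy=f,interpolation=cv2.INTER_CUBIC)
    cv2.imwrite(f"pics/{tag}.png",o[:,:,::-1]); return im
def go(x,y,z,a=None):
    """TCP goal; a = angle of jaw (tool z) axis in world xy, deg, tool down. prints row numbers"""
    s=read_state();Rc=R.from_quat(s["eef_rot"])
    d=Rc.inv().apply(np.array([x,y,z])-s["ee_pos"])*1000
    best=np.zeros(3)
    if a is not None:
        c=[]
        for k in(0,np.pi):
            t=np.radians(a)+k
            zx=np.array([np.cos(t),np.sin(t),0]);xx=np.array([0,0,-1.]);yy=np.cross(zx,xx)
            rv=(Rc.inv()*R.from_matrix(np.c_[xx,yy,zx])).as_rotvec();c.append(rv)
        c.sort(key=np.linalg.norm); best=c[0]; print("alt",c[1].round(3))
    print("shift",d.round(1),"turn",best.round(3),"deg",np.degrees(np.linalg.norm(best)).round(1),"j",s["joint_positions"].round(2),"w",round(s["width"],4))
E
python3 - <<'E'
from h import *
im=cv2.imread("pics/top0.png")[:,:,::-1].copy()
for nm,lo,hi,z in(("red",(170,120,80),(8,255,255),.02),("yel",(22,120,80),(35,255,255),.06),("blue",(105,120,60),(125,255,255),.056),("green",(40,60,40),(95,255,255),.053)):
    for a,c,r in blobs(im,lo,hi,20):
        if c[1]<120: continue
        print(nm,a,c.round(1),ray("top",c,z)[0].round(4),r)
s=read_state();print(R.from_quat(s["eef_rot"]).as_matrix().round(3))
cv2.imwrite("pics/z0.png",cv2.resize(im[140:340,240:500],None,fx=3,fy=3,interpolation=cv2.INTER_CUBIC)[:,:,::-1])
E
```

```text
Traceback (most recent call last):
  File "h.py", line 17, in blobs
    m=cv2.inRange(hsv,(0,int(lo[1]),int(lo[2])),hi.tolist())|cv2.inRange(hsv,lo.tolist(),(180,int(hi[1]),int(hi[2])))
      ~~~~~~~~~~~^^^^^^^^^^^^^^^^^^^^^^^^^^^^^^^^^^^^^^^^^^^
cv2.error: OpenCV(4.12.0) :-1: error: (-5:Bad argument) in function 'inRange'
> Overload resolution failed:
>  - upperb is not a numpy array, neither a scalar
>  - Expected Ptr<cv::UMat> for argument 'upperb'
```

```bash
sed -i 's/hi.tolist()/tuple(hi.tolist())/g; s/lo.tolist()/tuple(lo.tolist())/g' h.py
python3 - <<'E'
from h import *
im=cv2.imread("pics/top0.png")[:,:,::-1].copy()
for nm,lo,hi,z in(("red",(170,120,80),(8,255,255),.02),("yel",(22,120,80),(35,255,255),.06),("blue",(105,120,60),(125,255,255),.056),("green",(40,60,40),(95,255,255),.053)):
    for a,c,r in blobs(im,lo,hi,20):
        if c[1]<120: continue
        print(nm,a,c.round(1),ray("top",c,z)[0].round(4),[tuple(round(v,1) for v in r[0]),tuple(round(v,1) for v in r[1]),r[2]])
s=read_state();print(R.from_quat(s["eef_rot"]).as_matrix().round(3))
cv2.imwrite("pics/z0.png",cv2.resize(im[140:340,240:500],None,fx=3,fy=3,interpolation=cv2.INTER_CUBIC)[:,:,::-1])
E
```

```text
red 29 [221.4 205.5] [0.6053 0.2283 0.02  ] [(221.4, 205.4), (9.2, 2.9), 75.96376037597656]
red 79 [192.4 211.1] [0.5913 0.3099 0.02  ] [(192.3, 211.0), (9.0, 8.5), 80.53767395019531]
red 83 [407.7 215. ] [ 0.5664 -0.2935  0.02  ] [(407.7, 214.9), (9.8, 8.4), 30.963754653930664]
red 80 [452.4 232.7] [ 0.514  -0.4137  0.02  ] [(452.4, 232.8), (8.5, 9.2), 75.96376037597656]
red 33 [392.1 239.3] [ 0.4994 -0.2453  0.02  ] [(392.2, 239.3), (9.4, 3.1), 33.690067291259766]
red 32 [460.5 262. ] [ 0.4329 -0.4281  0.02  ] [(460.5, 262.0), (2.9, 9.6), 78.69007110595703]
red 438 [283.9 269.8] [0.4222 0.0563 0.02  ] [(284.0, 269.8), (10.7, 40.3), 88.15238952636719]
red 91 [389.5 282.4] [ 0.382 -0.23   0.02 ] [(389.4, 282.5), (9.2, 9.9), 14.03624439239502]
red 36 [419.  291.5] [ 0.356  -0.3081  0.02  ] [(418.9, 291.5), (3.9, 9.7), 14.03624439239502]
yel 3326 [184.9 290.1] [0.3744 0.3168 0.06  ] [(182.1, 290.5), (57.7, 66.9), 2.2906100749969482]
blue 412 [ 51.1 137.1] [0.8051 0.7027 0.056 ] [(51.2, 137.0), (9.2, 44.3), 62.241458892822266]
blue 213 [467. 177.] [ 0.6629 -0.4523  0.056 ] [(467.1, 176.7), (15.7, 15.7), 63.43495178222656]
blue 26 [401.5 174. ] [ 0.6755 -0.2733  0.056 ] [(401.5, 174.0), (25.0, 0.0), 180.0]
blue 4259 [300.6 219.9] [0.5539 0.0082 0.056 ] [(300.8, 219.6), (84.7, 52.3), 88.15238952636719]
green 1108 [145.3 191.9] [0.6418 0.4327 0.053 ] [(145.8, 192.5), (29.0, 40.9), 68.19859313964844]
green 443 [335.1 268.2] [ 0.4228 -0.0795  0.053 ] [(335.5, 268.5), (11.0, 41.0), 90.0]
[[-0.    -0.947  0.32 ]
 [-0.001  0.32   0.947]
 [-1.    -0.    -0.001]]
```

View pics/z0.png

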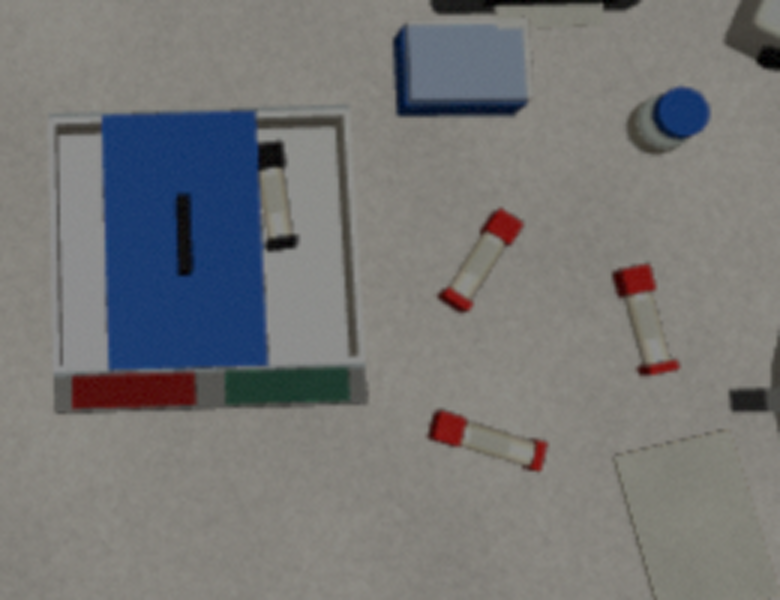

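```bash
cat >> h.py <<'E'
E
python3 - <<'E'
from h import *
im=cv2.imread("pics/top0.png")[:,:,::-1].copy()
g=ray("top",(335.1,268.2),.0525)[0];r=ray("top",(283.9,269.8),.0525)[0]
d=g-r;yaw=np.arctan2(-d[0],d[1]) ; print(g,r,np.linalg.norm(d),np.degrees(yaw), np.degrees(np.arctan2(d[1],d[0])))
rr=(300.8,219.6)
print("cover rect",ray("top",cv2.boxPoints(((300.8,219.6),(84.7,52.3),88.15)),.056).round(4))
# fin
hsv=cv2.cvtColor(im,cv2.COLOR_RGB2HSV)
for a,c,q in blobs(im,(0,0,0),(180,255,45),20):
    if 240<c[0]<370 and 170<c[1]<280: print("blk",a,c,ray("top",c,.086)[0].round(4),ray("top",c,.026)[0].round(4),q)
# box outer rim corners read from zoom pic
z=lambda u,v:(240+u/3,140+v/3)
print(ray("top",[z(53,116),z(349,107),z(362,366),z(57,372)],.05).round(4))
# bin rim
print(ray("top",cv2.boxPoints(((182.1,290.5),(57.7,66.9),2.29)),.05).round(4))
E
```

```text
[ 0.42274654 -0.07955996  0.0525    ] [0.42149026 0.05648547 0.0525    ] 0.13605123483550585 -179.47092992045324 -89.47092992045326
cover rect [[ 0.6719  0.0799  0.056 ]
 [ 0.6734 -0.0641  0.056 ]
 [ 0.4418 -0.0619  0.056 ]
 [ 0.4403  0.077   0.056 ]]
blk 63 [329.63492063 191.50793651] [ 0.624  -0.0696  0.086 ] [ 0.6374 -0.0773  0.026 ] ((330.0, 191.5), (7.0, 8.0), 90.0)
blk 111 [300.81981982 218.22522523] [0.5539 0.0091 0.086 ] [0.5631 0.006  0.026 ] ((301.0, 218.0), (26.0, 4.0), 90.0)
blk 31 [333.25806452 220.58064516] [ 0.5457 -0.0758  0.086 ] [ 0.5545 -0.0839  0.026 ] ((333.5, 220.5), (3.0, 9.0), 90.0)
[[ 0.6729  0.1233  0.05  ]
 [ 0.6752 -0.15    0.05  ]
 [ 0.4377 -0.1488  0.05  ]
 [ 0.4383  0.1226  0.05  ]]
[[0.2922 0.4038 0.05  ]
 [0.4659 0.4024 0.05  ]
 [0.4564 0.2476 0.05  ]
 [0.2833 0.2532 0.05  ]]
```

```bash
python3 - <<'E'
import cv2
im=cv2.imread("pics/scene0.png")
cv2.imwrite("pics/s0z.png",cv2.resize(im[150:290,170:400],None,fx=3.4,fy=3.4,interpolation=cv2.INTER_CUBIC))
im=cv2.imread("pics/top0.png")
cv2.imwrite("pics/z1.png",cv2.resize(im[130:340,60:320],None,fx=2.8,fy=2.8,interpolation=cv2.INTER_CUBIC))
E
```

```text
(no output)
```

View pics/s0z.png

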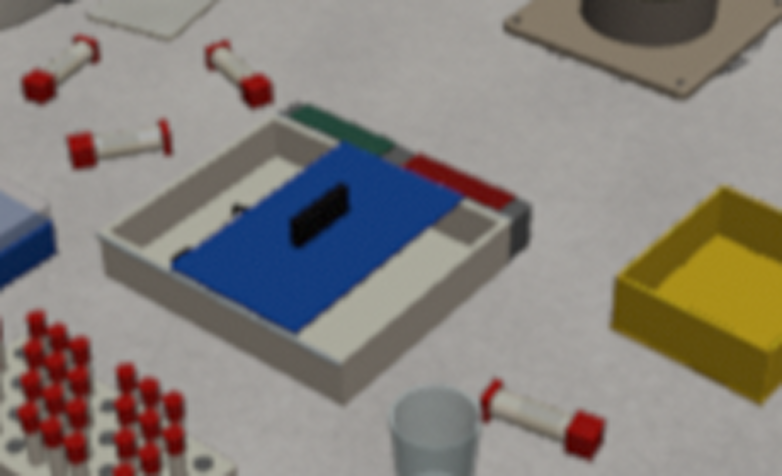

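View pics/z1.png

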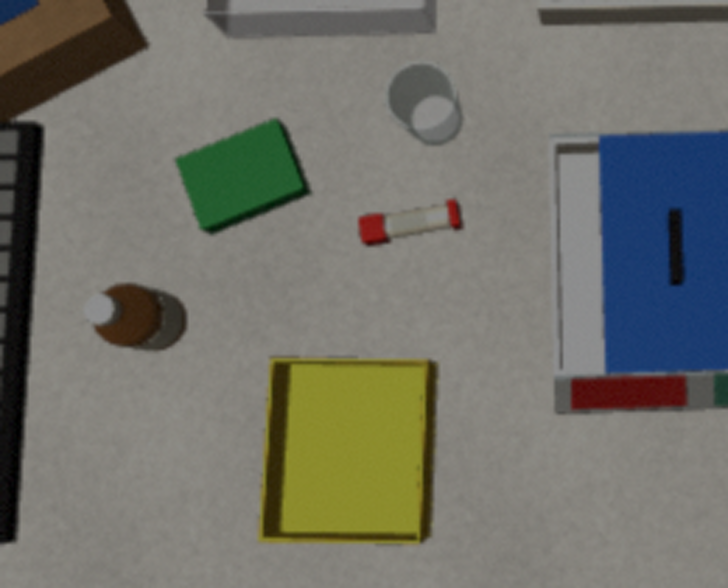

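```bash
python3 -c "
from h import *
go(.555,.009,.18,90.5)"
```

```text
alt [ 2.807e+00 -0.000e+00  2.000e-03]
shift [  42.4 -522.9 -438.4] turn [-0.335 -0.001 -0.   ] deg 19.2 j [-1.27  0.33 -0.06  1.46  0.02  1.35 -0.09] w 0.0871
```

arm_command(targets=[[0,42.4,-522.9,-438.4,-0.335,0,0],[0,42.4,-522.9,-438.4,-0.335,0,0],[0,42.4,-522.9,-438.4,-0.335,0,0],[0,42.4,-522.9,-438.4,-0.335,0,0],[0,42.4,-522.9,-438.4,-0.335,0,0],[0,42.4,-522.9,-438.4,-0.335,0,0],[0,42.4,-522.9,-438.4,-0.335,0,0],[0,42.4,-522.9,-438.4,-0.335,0,0],[0,42.4,-522.9,-438.4,-0.335,0,0],[0,42.4,-522.9,-438.4,-0.335,0,0]])

```text
time: 1.1
ee_pos: [0.4602, 0.1641, 0.1914]
eef_rot: [-0.502, 0.498, 0.502, 0.498]
ft_force: [-0.1, 1.4, -0.7]
width: 0.0868
```

```bash
python3 -c "
from h import *
go(.555,.009,.18,90.5)"
```

```text
alt [-3.141 -0.     0.   ]
shift [  11.4  -93.3 -156. ] turn [0.001 0.    0.   ] deg 0.0 j [-0.69  0.04  0.27  1.87 -0.01  1.23  1.16] w 0.0868
```

arm_command(targets=[[80,11.4,-93,-156,0,0,0],[80,11.4,-93,-156,0,0,0],[80,11.4,-93,-156,0,0,0],[80,11.4,-93,-156,0,0,0],[80,11.4,-93,-156,0,0,0],[80,11.4,-93,-156,0,0,0]])

```text
time: 1.7
ee_pos: [0.5539, 0.0105, 0.1796]
eef_rot: [-0.502, 0.498, 0.502, 0.498]
ft_force: [-0.2, 0.9, -0.4]
width: 0.0605
```

```bash
python3 -c "
from h import *
go(.555,.009,.065,90.5)"
```

```text
alt [ 3.141e+00 -2.000e-03  0.000e+00]
shift [114.6  -1.2  -1.5] turn [-0.001 -0.    -0.001] deg 0.1 j [-0.48  0.21  0.43  1.73 -0.09  1.22  1.55] w 0.0605
```

arm_command(targets=[[80,50,0,0,0,0,0],[80,90,0,0,0,0,0],[80,114,0,0,0,0,0],[80,114,0,0,0,0,0],[80,114,0,0,0,0,0],[255,114,0,0,0,0,0],[255,114,0,0,0,0,0],[255,114,0,0,0,0,0],[255,114,0,0,0,0,0],[255,114,0,0,0,0,0]], newtons=25)

```text
time: 2.7
ee_pos: [0.5542, 0.011, 0.0664]
eef_rot: [0.502, -0.498, -0.502, -0.498]
ft_force: [0.4, 0.5, 0.4]
width: 0.0277
```

arm_command(targets=[[255,0,0,0,0,0,0],[255,0,0,0,0,0,0],[255,0,0,0,0,0,0],[255,0,0,0,0,0,0]])

```text
time: 3.1
ee_pos: [0.5541, 0.0107, 0.0661]
eef_rot: [0.502, -0.498, -0.502, -0.498]
ft_force: [0.4, -1.7, 0.8]
width: 0.0119
```

arm_command(targets=[[255,0,0,8,0,0,0],[255,0,0,18,0,0,0],[255,0,0,28,0,0,0],[255,0,0,38,0,0,0],[255,0,0,44,0,0,0],[255,0,0,48,0,0,0],[255,0,0,50,0,0,0],[255,0,0,52,0,0,0],[255,0,0,52,0,0,0]])

```text
time: 4.0
ee_pos: [0.5537, 0.0574, 0.0661]
eef_rot: [0.503, -0.5, -0.5, -0.497]
ft_force: [0.0, -18.7, 3.2]
width: 0.0118
```

arm_command(targets=[[255,0,0,-3,0,0,0],[255,0,0,-3,0,0,0],[80,0,0,-3,0,0,0],[80,0,0,-3,0,0,0],[80,0,0,-3,0,0,0],[80,-50,0,-3,0,0,0],[80,-100,0,-3,0,0,0],[80,-150,0,-3,0,0,0],[80,-150,-50,47,0,0,0],[80,-150,-50,97,0,0,0]])

```text
time: 5.0
ee_pos: [0.6022, 0.1436, 0.219]
eef_rot: [0.502, -0.497, -0.5, -0.501]
ft_force: [-0.2, 0.6, -0.3]
width: 0.0583
```

```bash
python3 - <<'E'
from h import *
im=snap("t1","top",(240,140,500,340),3)
for a,c,r in blobs(im,(105,120,60),(125,255,255),200): print(a,ray("top",cv2.boxPoints(r),.056).round(4))
for a,c,q in blobs(im,(0,0,0),(180,255,50),20):
    if 240<c[0]<370 and 170<c[1]<280: print("blk",a,c,ray("top",c,.086)[0].round(4),ray("top",c,.026)[0].round(4),q)
E
```

```text
410 [[0.7885 0.7622 0.056 ]
 [0.8466 0.6556 0.056 ]
 [0.822  0.642  0.056 ]
 [0.7644 0.7483 0.056 ]]
213 [[ 0.6636 -0.4221  0.056 ]
 [ 0.6941 -0.4554  0.056 ]
 [ 0.6622 -0.4824  0.056 ]
 [ 0.6319 -0.4492  0.056 ]]
2266 [[ 0.6708  0.0881  0.056 ]
 [ 0.6721 -0.0127  0.056 ]
 [ 0.4412 -0.0128  0.056 ]
 [ 0.44    0.0844  0.056 ]]
blk 670 [275.92985075 177.75820896] [0.6648 0.0723 0.086 ] [0.6807 0.073  0.026 ] ((276.40240478515625, 181.12196350097656), (42.29528045654297, 21.31328773498535), 83.6598129272461)
blk 77 [328.87012987 191.64935065] [ 0.6236 -0.0675  0.086 ] [ 0.637  -0.0752  0.026 ] ((328.8699951171875, 191.58999633789062), (7.9195966720581055, 9.758074760437012), 81.8698959350586)
blk 101 [282.45544554 218.84158416] [0.5533 0.0574 0.086 ] [0.5626 0.0572 0.026 ] ((282.5, 218.5), (25.0, 3.0), 90.0)
blk 33 [333.48484848 220.57575758] [ 0.5457 -0.0764  0.086 ] [ 0.5545 -0.0845  0.026 ] ((333.5, 220.5), (3.0, 9.0), 90.0)
```

View pics/t1.png

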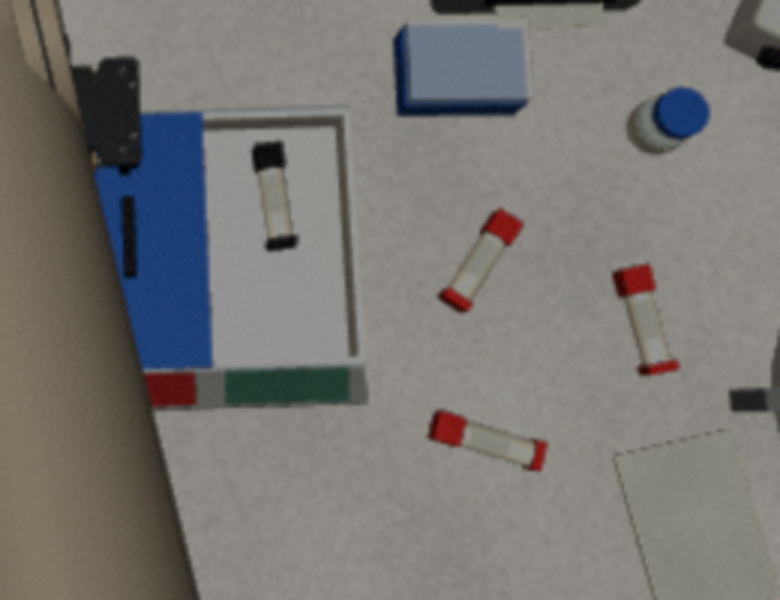

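```bash
python3 -c "
from h import *
go(.592,-.0802,.12,96.4)"
```

```text
alt [ 3.047e+00  2.000e-03 -8.000e-03]
shift [  95.1   12.4 -237. ] turn [-0.094  0.005  0.002] deg 5.4 j [-0.62  0.33  0.37  1.51 -0.13  1.33  1.35] w 0.0586
```

arm_command(targets=[[80,0,12,-50,-0.094,0,0],[80,30,12,-100,-0.094,0,0],[80,60,12,-150,-0.094,0,0],[80,95,12,-200,-0.094,0,0],[80,95,12,-237,-0.094,0,0],[80,95,12,-237,-0.094,0,0],[80,95,12,-237,-0.094,0,0],[80,95,12,-237,-0.094,0,0]])

```text
time: 5.85
ee_pos: [0.5898, -0.0909, 0.1213]
eef_rot: [-0.525, 0.473, 0.526, 0.474]
ft_force: [-0.4, 1.3, 1.0]
width: 0.0599
```

```bash
python3 -c "
from h import *
go(.592,-.0802,.011,96.4)"
```

```text
alt [ 3.134e+00  0.000e+00 -2.000e-03]
shift [110.3  -3.3  10.3] turn [-0.007  0.001  0.   ] deg 0.4 j [-0.3   0.36  0.46  1.69 -0.18  1.13  1.89] w 0.0599
```

arm_command(targets=[[80,20,-3,10,0,0,0],[80,60,-3,10,0,0,0],[80,95,-3,10,0,0,0],[80,110,-3,10,0,0,0],[80,110,-3,10,0,0,0],[80,110,-3,10,0,0,0]])

```text
time: 6.45
ee_pos: [0.5925, -0.0817, 0.0126]
eef_rot: [0.526, -0.473, -0.525, -0.474]
ft_force: [1.2, 0.5, 0.7]
width: 0.0597
```

arm_command(targets=[[255,0,0,0,0,0,0],[255,0,0,0,0,0,0],[255,0,0,0,0,0,0],[255,0,0,0,0,0,0],[255,0,0,0,0,0,0],[255,0,0,0,0,0,0],[255,0,0,0,0,0,0]], newtons=35)

```text
time: 7.15
ee_pos: [0.5914, -0.0823, 0.0112]
eef_rot: [-0.525, 0.473, 0.525, 0.474]
ft_force: [-1.5, 1.0, 1.8]
width: 0.023
```

```bash
python3 -c "
from h import *
p=ray('top',[(60+u/2.8,130+v/2.8) for u,v in((270,358),(433,360),(425,543),(260,541))],.06)
print(p.round(3),p.mean(0))
go(.592,-.08,.19)
x,y=p.mean(0)[:2]
go(x,y,.19,94)
"
```

```text
[[0.46  0.394 0.06 ]
 [0.455 0.239 0.06 ]
 [0.287 0.246 0.06 ]
 [0.292 0.398 0.06 ]] [0.37350268 0.31936405 0.06      ]
shift [-178.8   -0.8    2.2] turn [0. 0. 0.] deg 0.0 j [-0.27  0.5   0.42  1.76 -0.25  0.93  1.92] w 0.023
alt [-3.108 -0.     0.   ]
shift [-178.7  175.4  422. ] turn [0.033 0.    0.   ] deg 1.9 j [-0.27  0.5   0.42  1.76 -0.25  0.93  1.92] w 0.023
```

arm_command(targets=[[255,-30,0,0,0,0,0],[255,-70,0,0,0,0,0],[255,-110,0,0,0,0,0],[255,-145,0,20,0,0,0],[255,-178,20,50,0.03,0,0],[255,-178,38,92,0.03,0,0],[255,-178,56,134,0.03,0,0],[255,-178,75,180,0.03,0,0],[255,-178,94,225,0.03,0,0],[255,-178,112,270,0.03,0,0]])

```text
time: 8.15
ee_pos: [0.4509, 0.176, 0.1892]
eef_rot: [0.518, -0.481, -0.518, -0.482]
ft_force: [1.3, 0.3, -1.4]
width: 0.0226
```

arm_command(targets=[[255,0,16,38,0,0,0],[255,0,32,76,0,0,0],[255,0,48,114,0,0,0],[255,0,64,150,0,0,0],[255,0,64,150,0,0,0],[255,0,64,150,0,0,0],[255,0,64,150,0,0,0]])

```text
time: 8.85
ee_pos: [0.378, 0.3185, 0.189]
eef_rot: [0.518, -0.482, -0.517, -0.482]
ft_force: [0.1, -0.4, -0.8]
width: 0.0233
```

```bash
python3 -c "
from h import *
go(.368,.319,.025,94)
snap('s2','scene',(330,130,530,300),3.5)
"
```

```text
alt [-3.14e+00 -0.00e+00 -1.00e-03]
shift [164.   10.    1.3] turn [ 0.002 -0.     0.   ] deg 0.1 j [-0.9   0.06  0.11  1.85 -0.01  1.23  0.86] w 0.0233
```

View pics/s2.png

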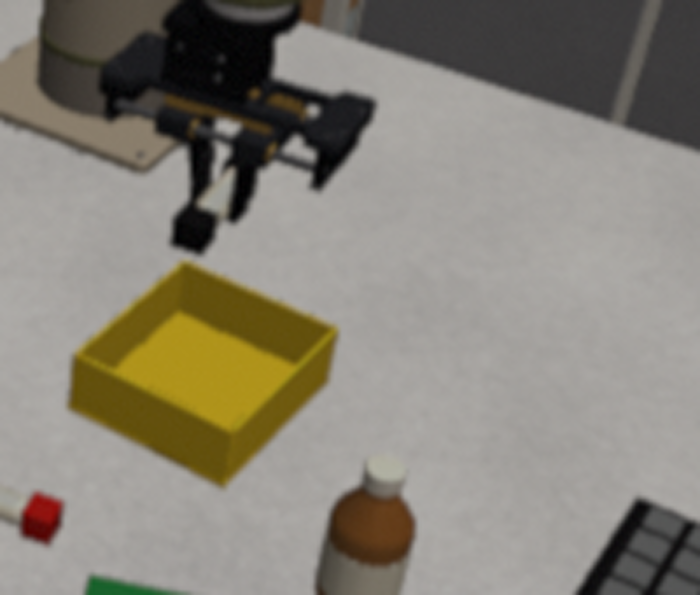

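The tube is held, cap tilted down a bit (around pixel 190,225), over the bin. Lower to z≈0.035 and release.

arm_command(targets=[[255,30,10,1,0,0,0],[255,70,10,1,0,0,0],[255,105,10,1,0,0,0],[255,135,10,1,0,0,0],[255,152,10,1,0,0,0],[255,152,10,1,0,0,0],[255,152,10,1,0,0,0]])

```text
time: 9.6
ee_pos: [0.368, 0.3194, 0.0377]
eef_rot: [0.518, -0.482, -0.518, -0.482]
ft_force: [-0.8, 0.4, -0.1]
width: 0.0229
```

arm_command(targets=[[80,0,0,0,0,0,0],[80,0,0,0,0,0,0],[80,0,0,0,0,0,0],[80,0,0,0,0,0,0],[80,-40,0,0,0,0,0],[80,-90,0,0,0,0,0],[80,-140,0,0,0,0,0],[80,-140,0,0,0,0,0],[80,-140,0,0,0,0,0]])

```text
time: 10.5
ee_pos: [0.3678, 0.3204, 0.1784]
eef_rot: [-0.518, 0.48, 0.518, 0.482]
ft_force: [-0.4, -0.6, -1.6]
width: 0.0592
```

```bash
python3 - <<'E'
from h import *
im=snap("t3","top",(120,150,500,340),2.1)
snap('s3','scene',(330,130,530,300),3.5)
for a,c,r in blobs(im,(170,120,80),(8,255,255),20):
    if c[1]>120: print(a,c.round(1),ray("top",c,.02)[0].round(4))
E
```

```text
30 [221.5 205.8] [0.6045 0.2279 0.02  ]
80 [192.3 211.1] [0.5911 0.31   0.02  ]
85 [407.5 214.9] [ 0.5667 -0.2929  0.02  ]
83 [452.3 232.7] [ 0.5142 -0.4132  0.02  ]
35 [392.1 239.4] [ 0.4992 -0.2452  0.02  ]
31 [460.4 262.1] [ 0.4327 -0.4277  0.02  ]
435 [283.8 269.8] [0.4223 0.0566 0.02  ]
91 [389.4 282.4] [ 0.382  -0.2297  0.02  ]
36 [419.1 291.6] [ 0.3559 -0.3083  0.02  ]
```

View pics/s3.png

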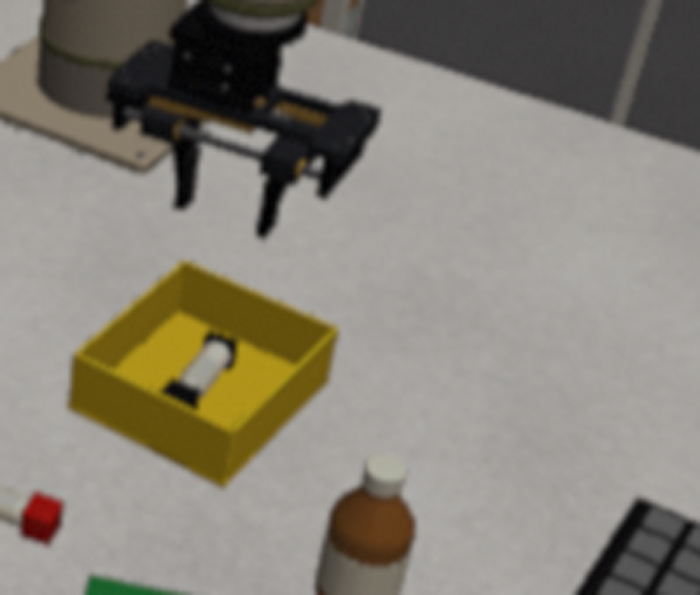

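View pics/t3.png

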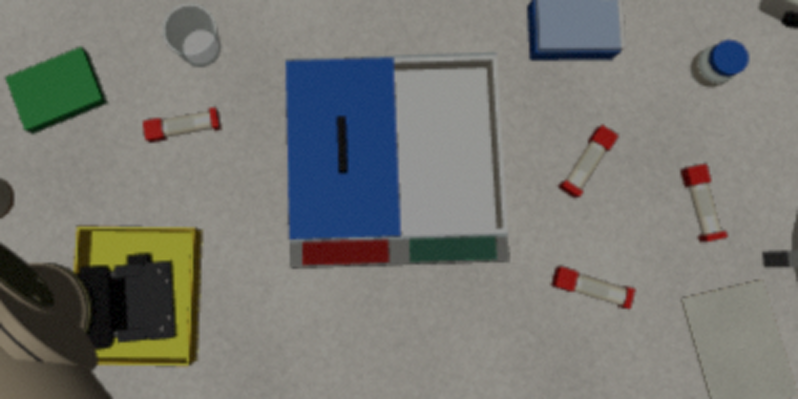

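```bash
python3 -c "
from h import *
print(ray('top',[(215.7,172.9)],0),ray('top',[(60+420/2.8,130+92/2.8)],.09))
go(.5985,.2645,.18,9.4)
snap('b','scene',(250,240,400,320),5)
"
```

```text
[[0.70618065 0.24830303 0.        ]] [[0.70904046 0.2483855  0.09      ]]
alt [-1.662  0.    -0.002]
shift [  -4.1 -227.   -71.7] turn [ 1.48  -0.002 -0.   ] deg 84.8 j [-0.91  0.06  0.1   1.88 -0.01  1.2   0.84] w 0.0595
```

View pics/b.png

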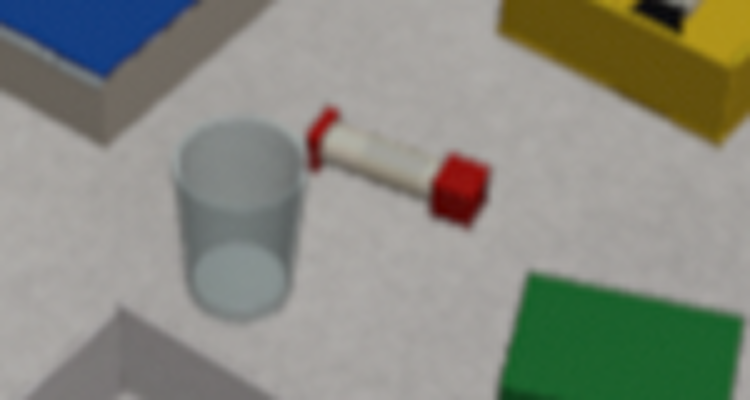

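```bash
python3 -c "
from h import *
go(.628,.270,.17,99.4)
"
```

```text
alt [ 3.051e+00 -3.000e-03  2.000e-03]
shift [   5.5 -257.   -68.2] turn [-0.091 -0.001 -0.002] deg 5.2 j [-0.91  0.06  0.1   1.88 -0.01  1.2   0.84] w 0.0596
```

arm_command(targets=[[255,0,-45,-12,-0.09,0,0],[255,0,-90,-24,-0.09,0,0],[255,0,-135,-36,-0.09,0,0],[255,0,-180,-48,-0.09,0,0],[255,0,-220,-58,-0.09,0,0],[255,5,-257,-68,-0.09,0,0],[255,5,-257,-68,-0.09,0,0],[255,5,-257,-68,-0.09,0,0],[255,5,-257,-68,-0.09,0,0]])

```text
time: 11.55
ee_pos: [0.6275, 0.2715, 0.1713]
eef_rot: [-0.539, 0.458, 0.54, 0.457]
ft_force: [-1.0, 0.4, 0.5]
width: 0.0019
```

```bash
python3 - <<'E'
from h import *
go(.628,.270,.011,99.4)
im=snap("t4","top",(120,150,320,300),4)
for a,c,r in blobs(im,(170,120,80),(8,255,255),20):
    if c[1]>120: print(a,c.round(1),ray("top",c,.02)[0].round(4))
E
```

```text
alt [-3.141e+00  3.000e-03  0.000e+00]
shift [160.3  -0.6  -1.6] turn [ 0.     0.    -0.002] deg 0.1 j [-0.65  0.49  0.25  1.36 -0.12  1.3   1.34] w 0.0019
30 [221.5 205.8] [0.6045 0.2279 0.02  ]
86 [407.5 215. ] [ 0.5666 -0.293   0.02  ]
83 [452.3 232.7] [ 0.5142 -0.4132  0.02  ]
34 [392.  239.3] [ 0.4995 -0.245   0.02  ]
31 [460.4 262.1] [ 0.4327 -0.4277  0.02  ]
438 [283.8 269.8] [0.4223 0.0566 0.02  ]
91 [389.4 282.4] [ 0.382  -0.2297  0.02  ]
37 [419.  291.5] [ 0.3561 -0.3083  0.02  ]
```

View pics/t4.png

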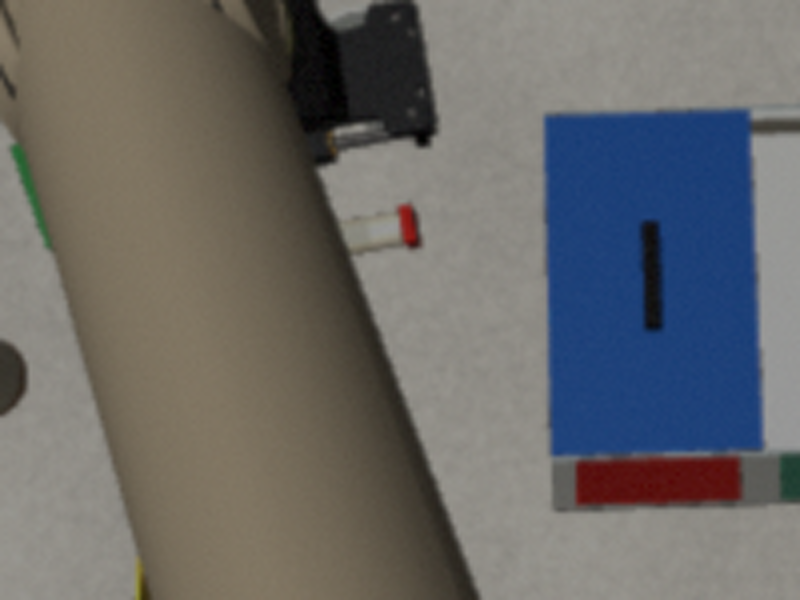

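Clear position behind the tube; descend slowly, watching force.

arm_command(targets=[[255,40,0,0,0,0,0],[255,80,0,-1,0,0,0],[255,110,0,-1,0,0,0],[255,130,0,-1,0,0,0],[255,145,0,-1,0,0,0],[255,160,0,-1,0,0,0],[255,160,0,-1,0,0,0]])

```text
time: 12.3
ee_pos: [0.6275, 0.2698, 0.0105]
eef_rot: [-0.539, 0.458, 0.54, 0.457]
ft_force: [-1.1, -0.7, 0.4]
width: 0.0003
```

```bash
python3 - <<'E'
from h import *
snap('s5','scene',(230,200,400,320),4.5)
E
```

```text
(no output)
```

View pics/s5.png

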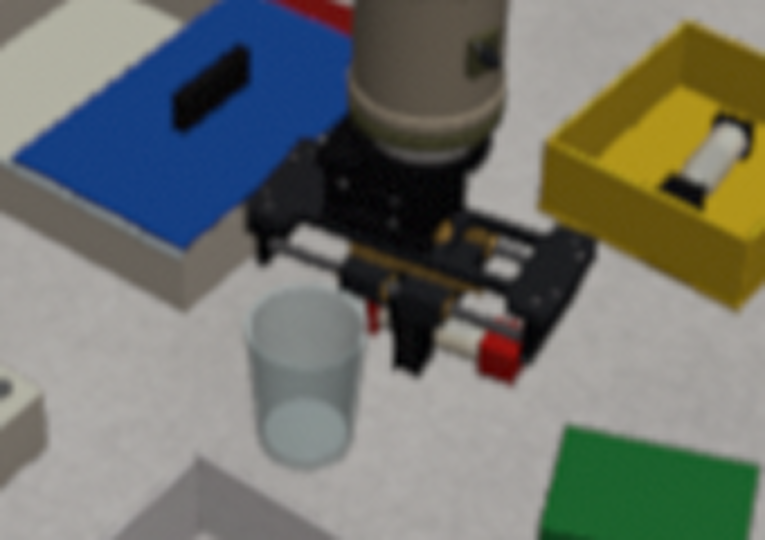

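arm_command(targets=[[255,0,6,0,0,0,0],[255,0,12,0,0,0,0],[255,0,18,0,0,0,0],[255,0,24,0,0,0,0],[255,0,30,0,0,0,0],[255,0,36,0,0,0,0],[255,0,42,0,0,0,0],[255,0,48,0,0,0,0],[255,0,48,0,0,0,0],[255,0,38,0,0,0,0]])

```text
time: 13.35
ee_pos: [0.5905, 0.2639, 0.012]
eef_rot: [-0.539, 0.458, 0.54, 0.457]
ft_force: [1.4, 0.5, 0.2]
width: 0.0001
```

arm_command(targets=[[255,-40,0,0,0,0,0],[255,-85,0,0,0,0,0],[255,-130,0,0,0,0,0],[255,-150,0,-45,0.1,0,0],[255,-150,0,-90,0.25,0,0],[80,-150,0,-135,0.4,0,0],[80,-150,0,-170,0.55,0,0],[80,-150,0,-170,0.7,0,0],[80,-150,0,-170,0.85,0,0]])

```text
time: 14.25
ee_pos: [0.6199, 0.0939, 0.1624]
eef_rot: [-0.3, 0.64, 0.299, 0.641]
ft_force: [-0.2, 0.2, 0.1]
width: 0.0244
```

```bash
cat >> h.py <<'E'
def tubes(im):
    b=[(a,c) for a,c,r in blobs(im,(170,120,80),(8,255,255),18) if c[1]>120 and a<200]
    caps=[c for a,c in b if a>58];feet=[c for a,c in b if a<=58]
    for c in caps:
        C=ray("top",c,.02)[0][:2]
        for f in feet:
            F=ray("top",f,.02)[0][:2];L=np.linalg.norm(C-F)
            if .072<L<.092:
                d=(C-F)/L; print("tube cap",C.round(4),"foot",F.round(4),"L",L.round(4),"grip",(F+d*.037).round(4),"centre",(F+d*.045).round(4),"axis",np.degrees(np.arctan2(d[1],d[0])).round(1))
E
python3 - <<'E'
from h import *
im=snap("t5","top",(120,150,320,300),4)
tubes(im)
E
```

```text
tube cap [ 0.5666 -0.2933] foot [ 0.4994 -0.2453] L 0.0826 grip [ 0.5295 -0.2668] centre [ 0.5361 -0.2714] axis -35.5
tube cap [0.559  0.3062] foot [0.5554 0.2236] L 0.0827 grip [0.5571 0.2606] centre [0.5574 0.2686] axis 87.5
tube cap [ 0.5142 -0.4134] foot [ 0.4327 -0.4283] L 0.0829 grip [ 0.4691 -0.4217] centre [ 0.477  -0.4202] axis 10.4
tube cap [ 0.382  -0.2298] foot [ 0.3559 -0.3083] L 0.0827 grip [ 0.3676 -0.2732] centre [ 0.3701 -0.2656] axis 71.6
```

View pics/t5.png

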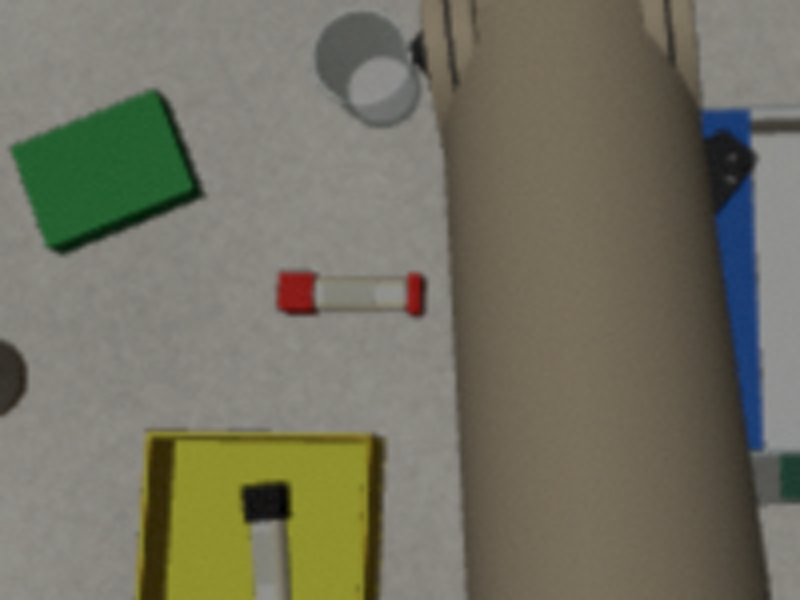

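```bash
python3 -c "
from h import *
go(.557,.2606,.15,-2.5)
"
```

```text
alt [-2.231 -0.     0.   ]
shift [ 12.1 154.9  85.6] turn [0.911 0.    0.   ] deg 52.2 j [-0.58  0.39  0.46  1.56 -0.18  1.23  0.77] w 0.0286
```

arm_command(targets=[[80,12,40,22,0.13,0,0],[80,12,80,44,0.26,0,0],[80,12,120,66,0.4,0,0],[80,12,155,86,0.53,0,0],[80,12,155,86,0.66,0,0],[80,12,155,86,0.8,0,0],[80,12,155,86,0.911,0,0],[80,12,155,86,0.911,0,0],[80,12,155,86,0.911,0,0]])

```text
time: 15.2
ee_pos: [0.5539, 0.2609, 0.1501]
eef_rot: [0.008, 0.707, -0.008, 0.707]
ft_force: [0.3, -0.5, -0.6]
width: 0.0596
```

```bash
python3 -c "
from h import *
go(.557,.2606,.005,-2.5)
"
```

```text
alt [-3.12 -0.    0.  ]
shift [145.1  -0.2   3.1] turn [0.022 0.    0.   ] deg 1.3 j [-0.94  0.38  0.54  1.62 -0.21  1.2  -0.38] w 0.0596
```

arm_command(targets=[[80,40,0,3,0.02,0,0],[80,80,0,3,0.02,0,0],[80,115,0,3,0.02,0,0],[80,135,0,3,0.02,0,0],[80,145,0,3,0.02,0,0],[80,145,0,3,0.02,0,0],[80,145,0,3,0.02,0,0]])

```text
time: 15.9
ee_pos: [0.5574, 0.2609, 0.0063]
eef_rot: [0.017, 0.706, -0.016, 0.707]
ft_force: [-0.5, 0.4, 0.8]
width: 0.0598
```

arm_command(targets=[[255,0,0,0,0,0,0],[255,0,0,0,0,0,0],[255,0,0,0,0,0,0],[255,0,0,0,0,0,0],[255,0,0,0,0,0,0],[255,0,0,0,0,0,0],[255,0,0,0,0,0,0]], newtons=40)

```text
time: 16.6
ee_pos: [0.5566, 0.2607, 0.0053]
eef_rot: [0.017, 0.707, -0.017, 0.707]
ft_force: [-0.9, -0.6, 1.7]
width: 0.023
```

```bash
python3 -c "
from h import *
go(.630,-.088,.18,0.5)
"
```

```text
alt [ 3.086 -0.    -0.   ]
shift [-174.8 -344.8   89.7] turn [-0.056  0.    -0.   ] deg 3.2 j [-0.89  0.55  0.48  1.72 -0.31  0.94 -0.33] w 0.023
```

arm_command(targets=[[255,-40,0,0,0,0,0],[255,-85,0,0,0,0,0],[255,-130,0,0,0,0,0],[255,-165,-20,5,0,0,0],[255,-175,-65,17,0,0,0],[255,-175,-110,29,0,0,0],[255,-175,-155,41,-0.03,0,0],[255,-175,-200,53,-0.05,0,0],[255,-175,-245,65,-0.056,0,0],[255,-175,-290,76,-0.056,0,0]])

```text
time: 17.6
ee_pos: [0.619, -0.0344, 0.1801]
eef_rot: [-0.003, 0.707, 0.003, 0.707]
ft_force: [1.7, 0.2, -0.7]
width: 0.0227
```

arm_command(targets=[[255,0,-30,8,0,0,0],[255,0,-54,14,0,0,0],[255,0,-54,14,0,0,0],[255,0,-54,14,0,0,0],[255,0,-54,14,0,0,0]])

```text
time: 18.1
ee_pos: [0.6333, -0.085, 0.1799]
eef_rot: [-0.003, 0.707, 0.004, 0.707]
ft_force: [0.4, 1.5, -0.6]
width: 0.0229
```

```bash
python3 - <<'E'
from h import *
go(.630,-.087,.012,0.5)
im=snap("t6","top",(240,140,500,340),3)
E
```

```text
alt [-3.14e+00  1.00e-03 -1.00e-03]
shift [167.9  -2.1  -3.3] turn [ 0.002 -0.    -0.001] deg 0.1 j [-0.43  0.44  0.67  1.51 -0.28  1.29  0.28] w 0.0229
```

View pics/t6.png

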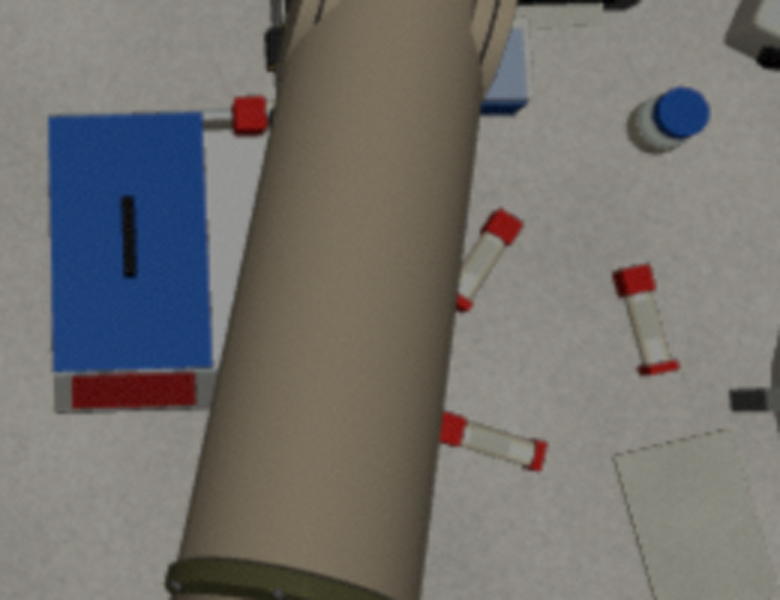

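arm_command(targets=[[255,30,-2,-3,0,0,0],[255,70,-2,-3,0,0,0],[255,105,-2,-3,0,0,0],[255,135,-2,-3,0,0,0],[255,155,-2,-3,0,0,0],[255,165,-2,-3,0,0,0],[255,167,-2,-3,0,0,0],[255,167,-2,-3,0,0,0]])

```text
time: 18.95
ee_pos: [0.6309, -0.0882, 0.0139]
eef_rot: [-0.003, 0.707, 0.003, 0.707]
ft_force: [0.1, -0.4, -0.3]
width: 0.023
```

arm_command(targets=[[155,1,0,0,0,0,0],[155,1,0,0,0,0,0],[155,1,0,0,0,0,0],[155,1,0,0,0,0,0],[155,-20,0,0,0,0,0],[155,-60,0,0,0,0,0],[155,-110,0,0,0,0,0],[155,-160,0,0,0,0,0],[155,-160,0,0,0,0,0]])

```text
time: 19.85
ee_pos: [0.6337, -0.0897, 0.1807]
eef_rot: [-0.003, 0.703, 0.003, 0.711]
ft_force: [-0.3, -0.8, 0.0]
width: 0.034
```

```bash
python3 - <<'E'
from h import *
go(.5295,-.2668,.15,54.5)
im=snap("t7","scene",(150,120,400,300),3.2)
E
```

```text
alt [ 2.199  0.006 -0.012]
shift [  29.6 -176.2 -106. ] turn [-0.943  0.01   0.005] deg 54.0 j [-0.43  0.44  0.67  1.52 -0.28  1.27  0.28] w 0.034
```

View pics/t7.png

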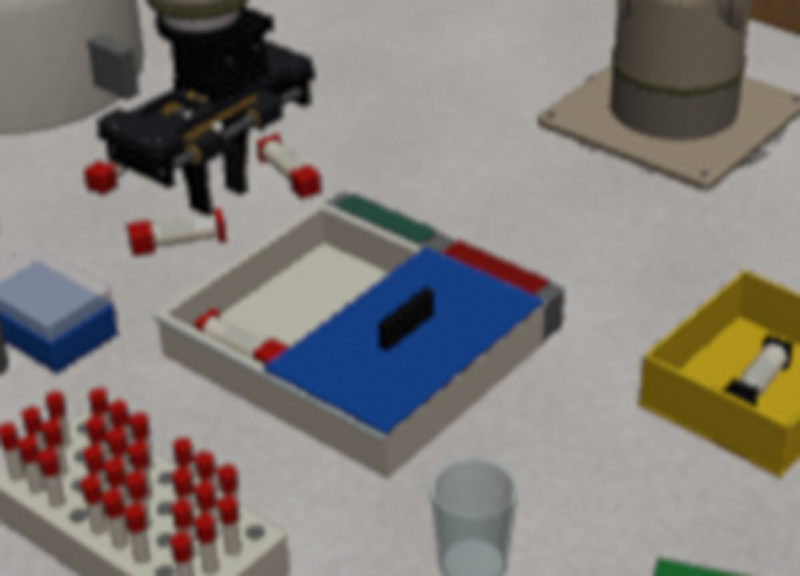

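arm_command(targets=[[80,5,-40,-24,-0.13,0,0],[80,10,-80,-48,-0.27,0,0],[80,15,-120,-72,-0.4,0,0],[80,25,-160,-96,-0.53,0,0],[80,30,-176,-106,-0.67,0,0],[80,30,-176,-106,-0.8,0.01,0.005],[80,30,-176,-106,-0.943,0.01,0.005],[80,30,-176,-106,-0.943,0.01,0.005],[80,30,-176,-106,-0.943,0.01,0.005]])

```text
time: 20.8
ee_pos: [0.5257, -0.2653, 0.1424]
eef_rot: [-0.321, 0.633, 0.325, 0.626]
ft_force: [-0.2, -0.3, -0.2]
width: 0.0597
```

```bash
python3 - <<'E'
from h import *
im=snap("t8","top",(240,140,500,340),3)
tubes(im)
go(.5295,-.2668,.005,54.5)
E
```

```text
tube cap [ 0.6329 -0.0453] foot [ 0.6352 -0.1284] L 0.0831 grip [ 0.6342 -0.0914] centre [ 0.634  -0.0834] axis 91.5
alt [ 3.139 -0.015  0.01 ]
shift [137.5  -5.2   1.8] turn [-0.003 -0.007 -0.009] deg 0.7 j [-0.08  0.35  0.57  1.68 -0.2   1.18  1.49] w 0.0593
```

View pics/t8.png

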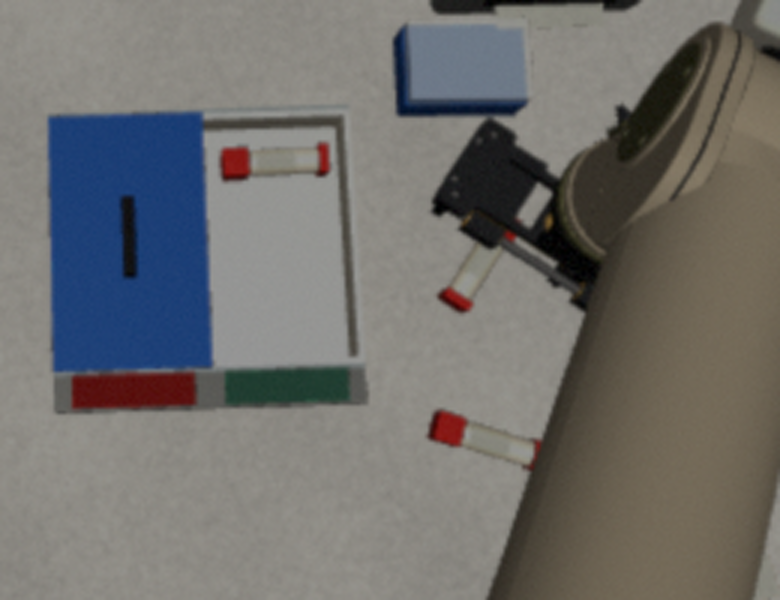

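arm_command(targets=[[80,30,-5,2,0,-0.007,-0.009],[80,70,-5,2,0,-0.007,-0.009],[80,105,-5,2,0,-0.007,-0.009],[80,128,-5,2,0,-0.007,-0.009],[80,137,-5,2,0,-0.007,-0.009],[80,137,-5,2,0,-0.007,-0.009],[80,137,-5,2,0,-0.007,-0.009]])

```text
time: 21.55
ee_pos: [0.5305, -0.2671, 0.0072]
eef_rot: [-0.324, 0.628, 0.323, 0.629]
ft_force: [0.0, -0.2, -0.2]
width: 0.0596
```

arm_command(targets=[[255,0,0,0,0,0,0],[255,0,0,0,0,0,0],[255,0,0,0,0,0,0],[255,0,0,0,0,0,0],[255,0,0,0,0,0,0],[255,0,0,0,0,0,0],[255,0,0,0,0,0,0]])

```text
time: 22.25
ee_pos: [0.5298, -0.2668, 0.0061]
eef_rot: [-0.324, 0.628, 0.324, 0.629]
ft_force: [-1.4, 0.5, 1.9]
width: 0.0228
```

```bash
python3 - <<'E'
from h import *
go(.583,-.071,.16,0.5)
E
```

```text
alt [-2.198e+00  0.000e+00  1.000e-03]
shift [-153.7   70.2  190.4] turn [ 0.943  0.001 -0.   ] deg 54.0 j [-0.02  0.52  0.51  1.78 -0.31  0.92  1.58] w 0.0228
```

arm_command(targets=[[255,-40,0,0,0,0,0],[255,-85,0,0,0,0,0],[255,-130,0,0,0,0,0],[255,-154,15,40,0.13,0,0],[255,-154,30,80,0.27,0,0],[255,-154,44,120,0.4,0,0],[255,-154,58,158,0.54,0,0],[255,-154,70,190,0.68,0,0],[255,-154,70,190,0.82,0,0],[255,-154,70,190,0.943,0,0]])

```text
time: 23.25
ee_pos: [0.5829, -0.0698, 0.1598]
eef_rot: [-0.002, 0.707, 0.002, 0.707]
ft_force: [0.7, -0.1, -0.5]
width: 0.023
```

arm_command(targets=[[255,0,0,0,0,0,0],[255,0,0,0,0,0,0],[255,0,0,0,0,0,0]])

```text
time: 23.55
ee_pos: [0.5827, -0.0717, 0.1601]
eef_rot: [-0.004, 0.707, 0.004, 0.707]
ft_force: [-0.8, -0.1, -1.5]
width: 0.023
```

```bash
python3 - <<'E'
from h import *
go(.581,-.071,.0125,0.5)
im=snap("s9","scene",(150,120,400,300),3.2)
E
```

```text
alt [-3.139e+00  1.000e-03  1.000e-03]
shift [147.6   0.6  -1.8] turn [ 0.003  0.    -0.   ] deg 0.2 j [-0.49  0.33  0.65  1.68 -0.21  1.2   0.23] w 0.023
```

View pics/s9.png

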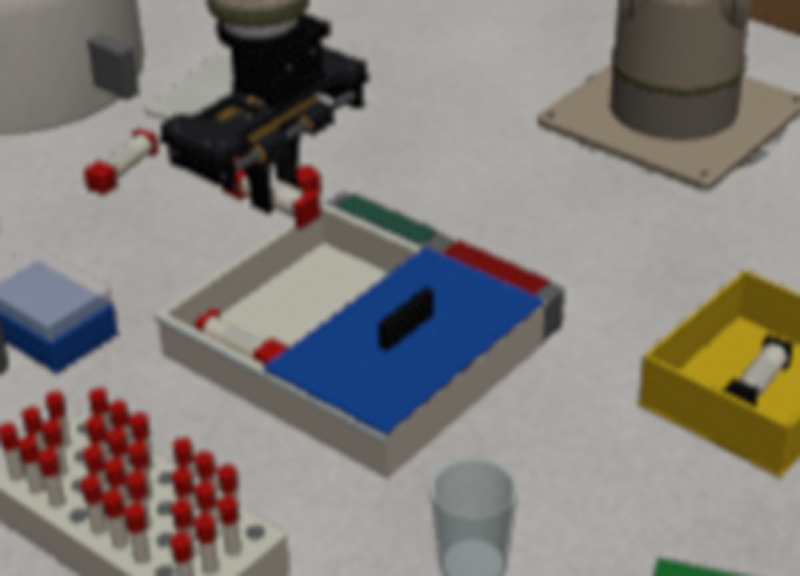

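arm_command(targets=[[255,30,0,-2,0,0,0],[255,70,0,-2,0,0,0],[255,105,0,-2,0,0,0],[255,130,0,-2,0,0,0],[255,142,0,-2,0,0,0],[255,147,0,-2,0,0,0],[255,147,0,-2,0,0,0],[255,147,0,-2,0,0,0]])

```text
time: 24.4
ee_pos: [0.5819, -0.0716, 0.0145]
eef_rot: [-0.003, 0.706, 0.003, 0.708]
ft_force: [0.3, 0.4, -0.2]
width: 0.0229
```

arm_command(targets=[[158,0,0,0,0,0,0],[158,0,0,0,0,0,0],[158,0,0,0,0,0,0],[158,0,0,0,0,0,0],[158,-20,0,0,0,0,0],[158,-60,0,0,0,0,0],[158,-110,0,0,0,0,0],[158,-150,0,0,0,0,0],[158,-150,0,0,0,0,0]])

```text
time: 25.3
ee_pos: [0.5838, -0.0722, 0.169]
eef_rot: [-0.003, 0.704, 0.003, 0.711]
ft_force: [-0.6, 0.7, -0.2]
width: 0.0332
```

```bash
python3 - <<'E'
from h import *
go(.3676,-.2732,.15,-18.4)
im=snap("s10","scene",(150,120,400,300),3.2)
E
```

```text
alt [-2.812  0.004  0.013]
shift [  16.7 -199.2 -218. ] turn [ 0.33   0.009 -0.003] deg 18.9 j [-0.5   0.32  0.66  1.67 -0.21  1.21  0.22] w 0.0332
```

View pics/s10.png

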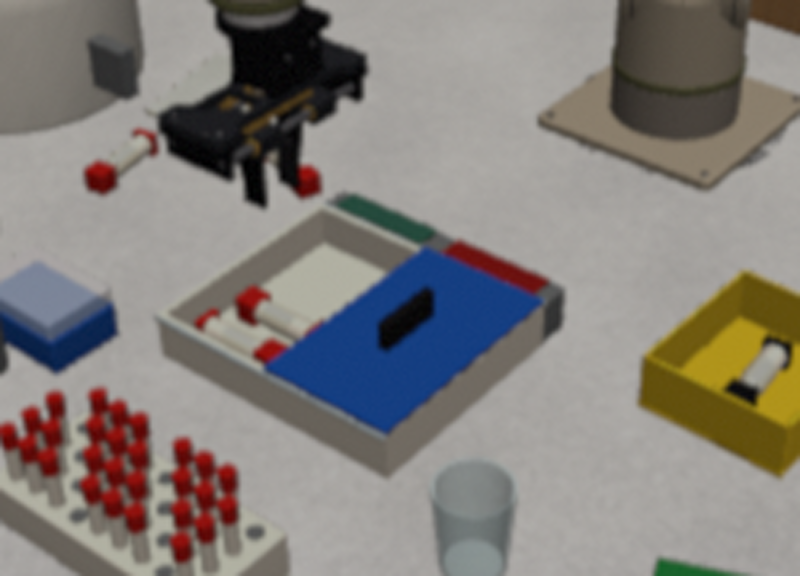

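arm_command(targets=[[158,0,-33,-36,0.05,0,0],[158,0,-66,-72,0.11,0,0],[100,5,-99,-108,0.16,0,0],[80,10,-132,-144,0.22,0,0],[80,15,-165,-180,0.28,0,0],[80,17,-190,-208,0.33,0.009,-0.003],[80,17,-199,-218,0.33,0.009,-0.003],[80,17,-199,-218,0.33,0.009,-0.003],[80,17,-199,-218,0.33,0.009,-0.003]])

```text
time: 26.25
ee_pos: [0.3654, -0.2714, 0.1456]
eef_rot: [0.112, 0.701, -0.113, 0.695]
ft_force: [0.4, -0.3, -0.2]
width: 0.0593
```

```bash
python3 - <<'E'
from h import *
im=snap("t11","top",(240,140,500,340),3)
tubes(im)
go(.3676,-.2732,.005,-18.4)
E
```

```text
tube cap [ 0.6331 -0.0452] foot [ 0.6352 -0.1284] L 0.0832 grip [ 0.6342 -0.0914] centre [ 0.634  -0.0834] axis 91.4
tube cap [ 0.5844 -0.1161] foot [ 0.5825 -0.0324] L 0.0837 grip [ 0.5833 -0.0694] centre [ 0.5835 -0.0774] axis -88.7
alt [-3.139 -0.006 -0.013]
shift [140.7  -0.7   3.6] turn [ 0.003 -0.008  0.004] deg 0.5 j [-0.33 -0.01  0.88  2.02  0.02  1.14  0.22] w 0.0595
```

View pics/t11.png

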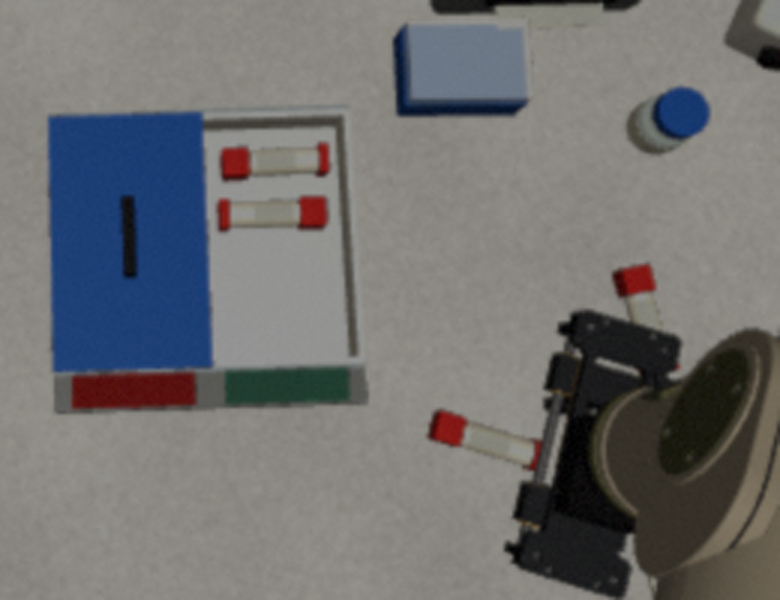

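arm_command(targets=[[80,30,-1,4,0,-0.008,0.004],[80,70,-1,4,0,-0.008,0.004],[80,105,-1,4,0,-0.008,0.004],[80,130,-1,4,0,-0.008,0.004],[80,140,-1,4,0,-0.008,0.004],[80,140,-1,4,0,-0.008,0.004],[80,140,-1,4,0,-0.008,0.004]])

```text
time: 27.0
ee_pos: [0.3678, -0.2749, 0.0068]
eef_rot: [0.113, 0.698, -0.113, 0.698]
ft_force: [0.5, -0.7, -0.3]
width: 0.0596
```

arm_command(targets=[[255,0,0,0,0,0,0],[255,0,0,0,0,0,0],[255,0,0,0,0,0,0],[255,0,0,0,0,0,0],[255,0,0,0,0,0,0],[255,0,0,0,0,0,0],[255,0,0,0,0,0,0]])

```text
time: 27.7
ee_pos: [0.3669, -0.2748, 0.006]
eef_rot: [0.113, 0.698, -0.113, 0.698]
ft_force: [-0.5, 1.2, 2.5]
width: 0.0227
```

```bash
python3 - <<'E'
from h import *
go(.531,-.0864,.16,0.5)
E
```

```text
alt [ 2.812 -0.    -0.   ]
shift [-153.9  230.6   96.3] turn [-0.33  0.   -0.  ] deg 18.9 j [-0.21  0.3   0.84  2.14 -0.31  0.82  0.5 ] w 0.0227
```

arm_command(targets=[[255,-40,0,0,0,0,0],[255,-85,0,0,0,0,0],[255,-130,0,0,0,0,0],[255,-154,40,17,-0.06,0,0],[255,-154,80,34,-0.12,0,0],[255,-154,120,50,-0.18,0,0],[255,-154,160,67,-0.24,0,0],[255,-154,200,84,-0.3,0,0],[255,-154,231,96,-0.33,0,0],[255,-154,231,96,-0.33,0,0]])

```text
time: 28.7
ee_pos: [0.533, -0.081, 0.1592]
eef_rot: [-0.006, 0.707, 0.006, 0.707]
ft_force: [-0.9, -0.7, -0.5]
width: 0.0231
```

arm_command(targets=[[255,0,0,0,0,0,0],[255,0,0,0,0,0,0],[255,0,0,0,0,0,0]])

```text
time: 29.0
ee_pos: [0.5302, -0.087, 0.16]
eef_rot: [-0.002, 0.707, 0.003, 0.707]
ft_force: [0.4, -0.2, -0.7]
width: 0.023
```

```bash
python3 - <<'E'
from h import *
go(.531,-.0864,.0135,0.5)
im=snap("s12","scene",(150,120,400,300),3.2)
E
```

```text
alt [ 3.14e+00 -1.00e-03 -0.00e+00]
shift [146.5   0.6   0.7] turn [-0.002  0.    -0.   ] deg 0.1 j [-0.58  0.22  0.75  1.81 -0.16  1.18  0.23] w 0.023
```

View pics/s12.png

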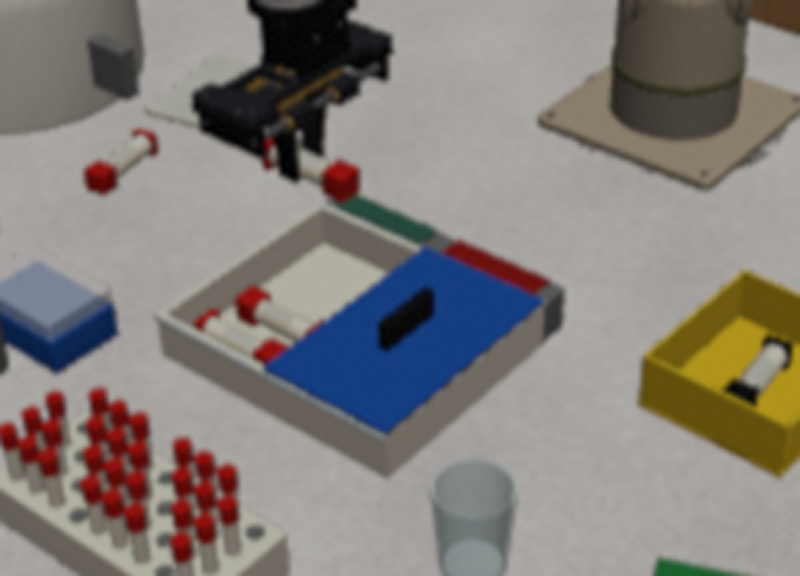

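arm_command(targets=[[255,30,0,0,0,0,0],[255,70,0,0,0,0,0],[255,105,0,0,0,0,0],[255,130,0,0,0,0,0],[255,142,0,0,0,0,0],[255,147,0,0,0,0,0],[255,147,0,0,0,0,0],[255,147,0,0,0,0,0]])

```text
time: 29.85
ee_pos: [0.5318, -0.086, 0.0142]
eef_rot: [-0.003, 0.706, 0.003, 0.708]
ft_force: [0.3, -0.3, -0.4]
width: 0.0228
```

arm_command(targets=[[158,0,0,0,0,0,0],[158,0,0,0,0,0,0],[158,0,0,0,0,0,0],[158,0,0,0,0,0,0],[158,-20,0,0,0,0,0],[158,-60,0,0,0,0,0],[158,-110,0,0,0,0,0],[158,-150,0,0,0,0,0],[158,-150,0,0,0,0,0]])

```text
time: 30.75
ee_pos: [0.5337, -0.0865, 0.1684]
eef_rot: [-0.003, 0.704, 0.003, 0.71]
ft_force: [1.3, -0.1, -0.0]
width: 0.0329
```

```bash
python3 - <<'E'
from h import *
go(.4691,-.4217,.15,-79.6)
im=snap("t13","top",(240,140,500,340),3)
tubes(im)
E
```

```text
alt [-1.744  0.007  0.007]
shift [  17.4 -334.6  -67.6] turn [ 1.398  0.006 -0.007] deg 80.1 j [-0.6   0.21  0.77  1.8  -0.16  1.19  0.23] w 0.0329
tube cap [ 0.514  -0.4133] foot [ 0.4327 -0.4277] L 0.0826 grip [ 0.4692 -0.4213] centre [ 0.477  -0.4199] axis 10.0
```

View pics/t13.png

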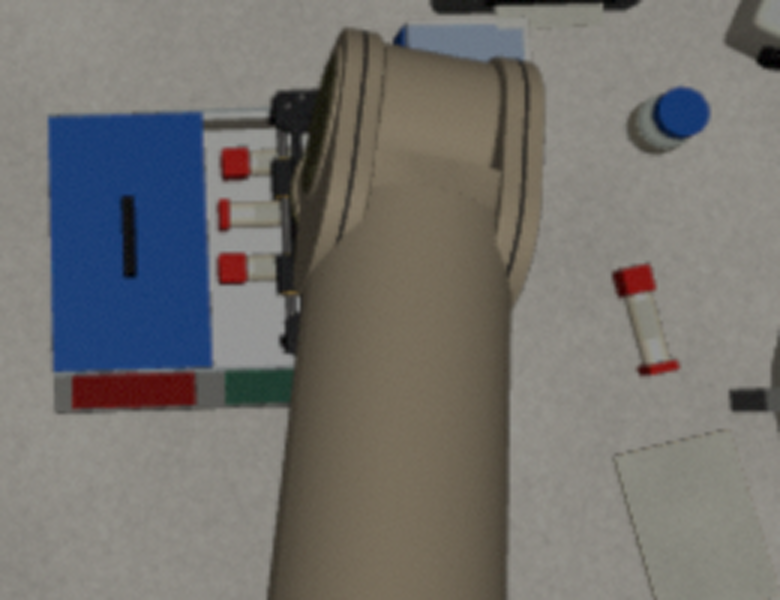

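```bash
python3 - <<'E'
from h import *
im=camera("scene"); cv2.imwrite("pics/s14.png",cv2.resize(im[60:220,90:290],None,fx=4,fy=3.7,interpolation=cv2.INTER_CUBIC)[:,:,::-1])
def L(n,p):
    a=ray(n,p,0.)[0];c=camera_params(n)["xyz"];d=a-c;return c,d/np.linalg.norm(d)
c1,d1=L("top",(483.5,273));c2,d2=L("scene",(192,144))
A=np.c_[d1,-d2];t=np.linalg.lstsq(A,c2-c1,rcond=None)[0];print(c1+t[0]*d1,c2+t[1]*d2)
E
```

```text
[ 0.40160867 -0.46410859  0.06635638] [ 0.40308956 -0.46600796  0.06733046]
```

View pics/s14.png

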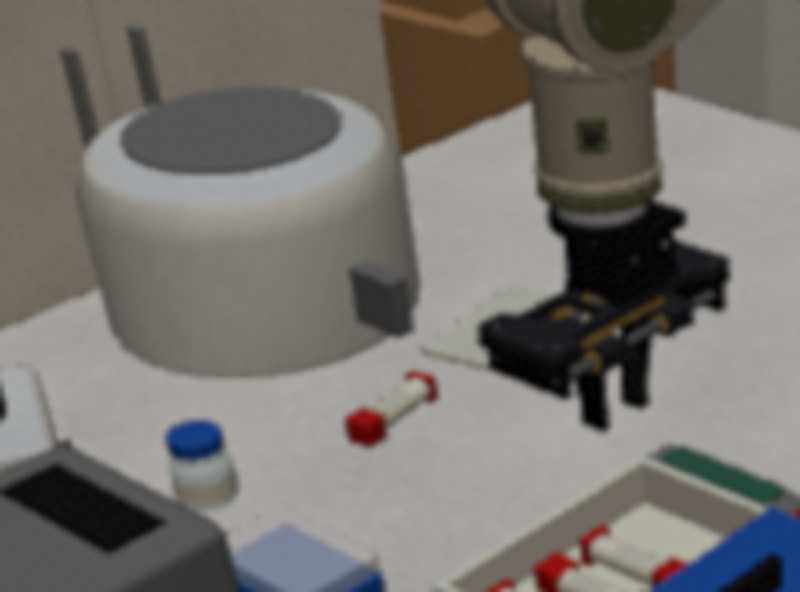

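```bash
python3 - <<'E'
from h import *
z=lambda u,v:(90+u/4,60+v/3.7)
print(ray("scene",[z(120,350),z(170,370),z(240,377),z(300,370),z(370,352),z(410,325)],0.).round(3))
im=camera("top"); cv2.imwrite("pics/t14.png",cv2.resize(im[150:400,400:560],None,fx=3,fy=2.4,interpolation=cv2.INTER_CUBIC)[:,:,::-1])
E
```

```text
[[ 0.549 -0.718  0.   ]
 [ 0.544 -0.648  0.   ]
 [ 0.513 -0.586  0.   ]
 [ 0.47  -0.552  0.   ]
 [ 0.406 -0.527  0.   ]
 [ 0.346 -0.537  0.   ]]
```

View pics/t14.png

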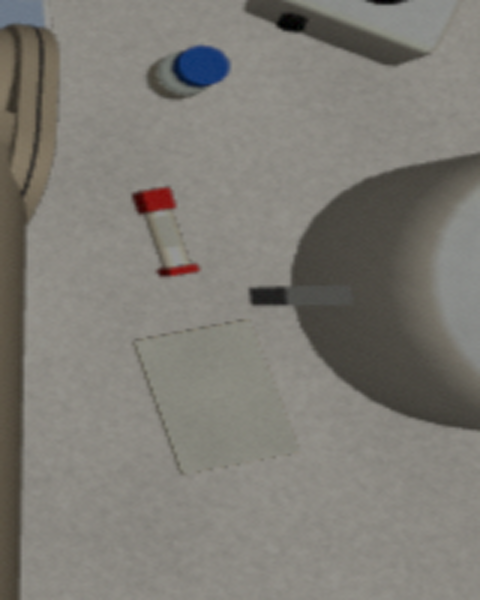

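arm_command(targets=[[100,0,-36,-6,0.14,0,0],[80,0,-72,-12,0.28,0,0],[80,0,-108,-18,0.42,0,0],[80,0,-144,-24,0.56,0,0],[80,0,-180,-30,0.7,0,0],[80,0,-216,-36,0.84,0,0],[80,0,-252,-42,0.98,0,0],[80,0,-288,-48,1.12,0,0],[80,5,-320,-54,1.26,0,0],[80,10,-332,-55,1.398,0.006,-0.007]])

```text
time: 31.9
ee_pos: [0.4756, -0.4218, 0.1513]
eef_rot: [0.452, 0.543, -0.459, 0.538]
ft_force: [0.4, 0.3, 0.4]
width: 0.0594
```

arm_command(targets=[[80,0,0,0,0,0,0],[80,0,0,0,0,0,0],[80,0,0,0,0,0,0]])

```text
time: 32.2
ee_pos: [0.4793, -0.4172, 0.1525]
eef_rot: [0.449, 0.546, -0.453, 0.542]
ft_force: [0.6, 0.1, 0.1]
width: 0.0596
```

```bash
python3 - <<'E'
from h import *
go(.482,-.4193,.006,-79.8)
im=snap("s15","scene",(90,60,290,220),4)
im=snap("t15","top",(240,140,500,340),3)
tubes(im)
E
```

```text
alt [-3.134e+00 -1.300e-02 -2.000e-03]
shift [146.4   3.5   2.8] turn [ 0.008 -0.001  0.008] deg 0.7 j [-0.08  0.6   1.03  1.56 -0.52  1.29 -0.36] w 0.0596
tube cap [ 0.6331 -0.0452] foot [ 0.6352 -0.1284] L 0.0832 grip [ 0.6342 -0.0914] centre [ 0.634  -0.0834] axis 91.4
tube cap [ 0.5844 -0.1161] foot [ 0.5829 -0.0324] L 0.0837 grip [ 0.5836 -0.0694] centre [ 0.5837 -0.0774] axis -89.0
tube cap [ 0.5325 -0.0384] foot [ 0.5341 -0.122 ] L 0.0836 grip [ 0.5334 -0.0851] centre [ 0.5333 -0.0771] axis 91.1
```

View pics/s15.png

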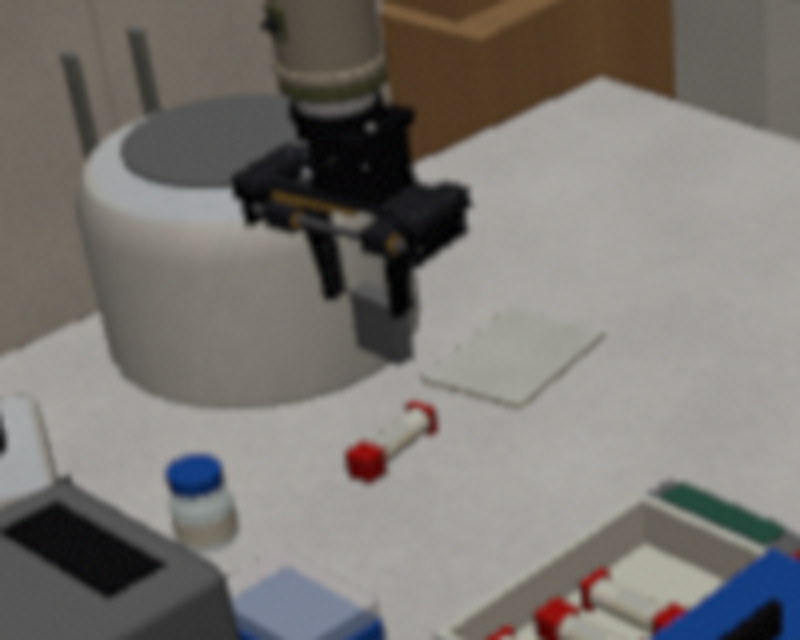

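View pics/t15.png

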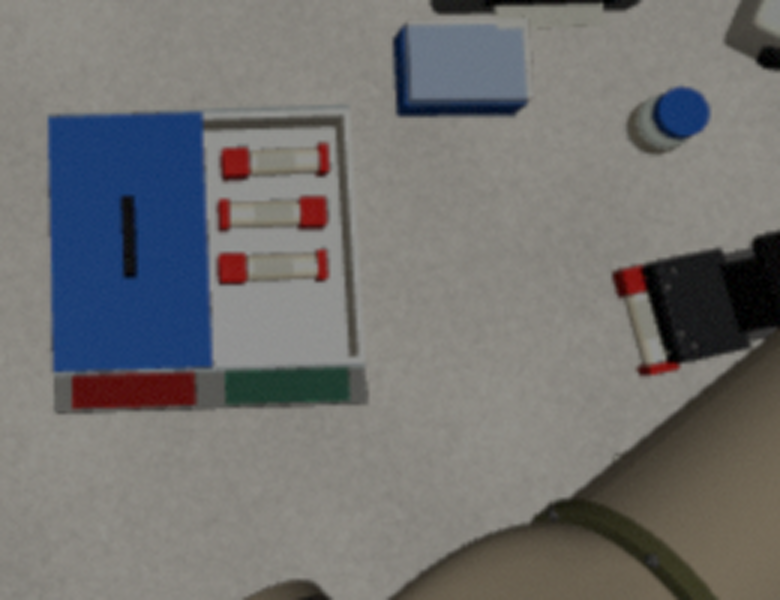

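arm_command(targets=[[80,20,3,3,0.008,0,0.008],[80,45,3,3,0.008,0,0.008],[80,70,3,3,0.008,0,0.008],[80,90,3,3,0.008,0,0.008],[80,105,3,3,0.008,0,0.008],[80,105,3,3,0.008,0,0.008]])

```text
time: 32.9
ee_pos: [0.4811, -0.4196, 0.0463]
eef_rot: [0.454, 0.543, -0.454, 0.541]
ft_force: [-0.2, 1.0, 0.9]
width: 0.0598
```

```bash
python3 - <<'E'
from h import *
go(.482,-.4193,.006,-79.8)
im=snap("s16","scene",(90,60,290,220),4)
E
```

```text
alt [3.139e+00 3.000e-03 4.000e-03]
shift [40.3  1.  -0. ] turn [-0.003 -0.002  0.002] deg 0.2 j [-0.02  0.71  0.94  1.64 -0.62  1.12 -0.31] w 0.0598
```

View pics/s16.png

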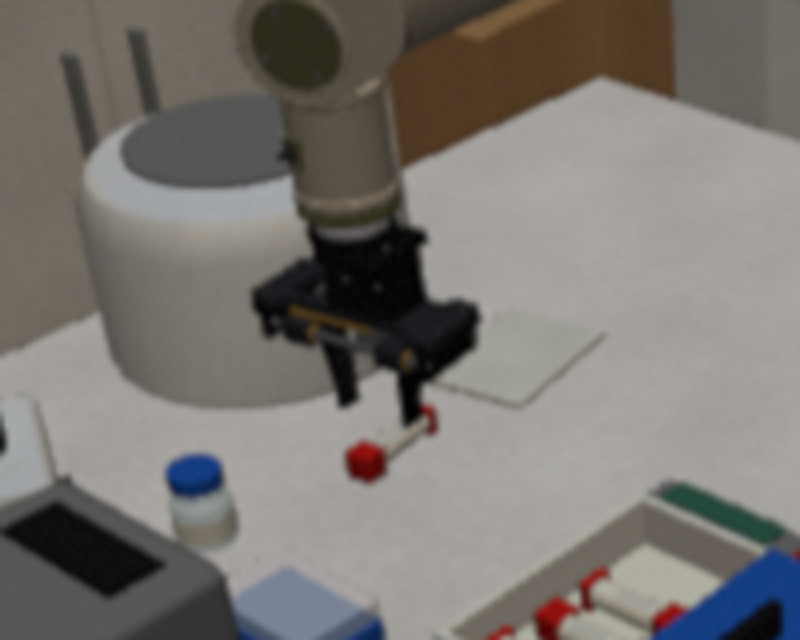

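arm_command(targets=[[80,15,1,0,0,0,0],[80,28,1,0,0,0,0],[80,40,1,0,0,0,0],[80,40,1,0,0,0,0],[80,40,1,0,0,0,0]])

```text
time: 33.45
ee_pos: [0.4822, -0.4208, 0.0077]
eef_rot: [0.455, 0.542, -0.455, 0.541]
ft_force: [-0.0, 0.0, 0.3]
width: 0.0595
```

arm_command(targets=[[255,0,0,0,0,0,0],[255,0,0,0,0,0,0],[255,0,0,0,0,0,0],[255,0,0,0,0,0,0],[255,0,0,0,0,0,0],[255,0,0,0,0,0,0],[255,0,0,0,0,0,0]])

```text
time: 34.15
ee_pos: [0.4825, -0.4206, 0.008]
eef_rot: [0.455, 0.542, -0.455, 0.541]
ft_force: [-0.7, 1.8, 2.6]
width: 0.0227
```

```bash
python3 - <<'E'
from h import *
go(.481,-.0734,.16,0.5)
E
```

```text
alt [ 1.736 -0.     0.   ]
shift [-151.9   58.6 -342.3] turn [-1.406 -0.    -0.   ] deg 80.5 j [ 0.    0.75  0.9   1.66 -0.66  1.06 -0.29] w 0.0227
```

arm_command(targets=[[255,-40,0,0,0,0,0],[255,-85,0,0,0,0,0],[255,-130,0,0,0,0,0],[255,-152,0,-30,0,0,0],[255,-152,10,-70,-0.14,0,0],[255,-152,18,-110,-0.28,0,0],[255,-152,26,-150,-0.42,0,0],[255,-152,34,-190,-0.56,0,0],[255,-152,42,-230,-0.7,0,0],[255,-152,50,-270,-0.84,0,0]])

```text
time: 35.15
ee_pos: [0.4848, -0.1446, 0.1599]
eef_rot: [0.193, 0.68, -0.192, 0.68]
ft_force: [1.0, 0.7, -0.2]
width: 0.0227
```

```bash
python3 - <<'E'
from h import *
go(.481,-.0734,.16,0.5)
E
```

```text
alt [ 2.582 -0.    -0.   ]
shift [ -0.1  58.7 -40.5] turn [-0.56  0.   -0.  ] deg 32.1 j [-0.71  0.16  1.01  1.89 -0.14  1.17 -0.21] w 0.0227
```

arm_command(targets=[[255,0,15,-10,-0.14,0,0],[255,0,30,-20,-0.28,0,0],[255,0,45,-30,-0.42,0,0],[255,0,58,-40,-0.56,0,0],[255,0,58,-40,-0.56,0,0],[255,0,58,-40,-0.56,0,0],[255,0,58,-40,-0.56,0,0]])

```text
time: 35.85
ee_pos: [0.4817, -0.0769, 0.16]
eef_rot: [0.0, 0.707, -0.0, 0.707]
ft_force: [0.3, -0.7, -0.7]
width: 0.023
```

```bash
python3 - <<'E'
from h import *
go(.481,-.0734,.0145,0.5)
im=snap("s17","scene",(150,120,400,300),3.2)
E
```

```text
alt [3.132 0.    0.   ]
shift [145.5   3.5  -0.7] turn [-0.01 -0.    0.  ] deg 0.6 j [-0.79  0.08  0.9   1.93 -0.06  1.16  0.14] w 0.023
```

View pics/s17.png

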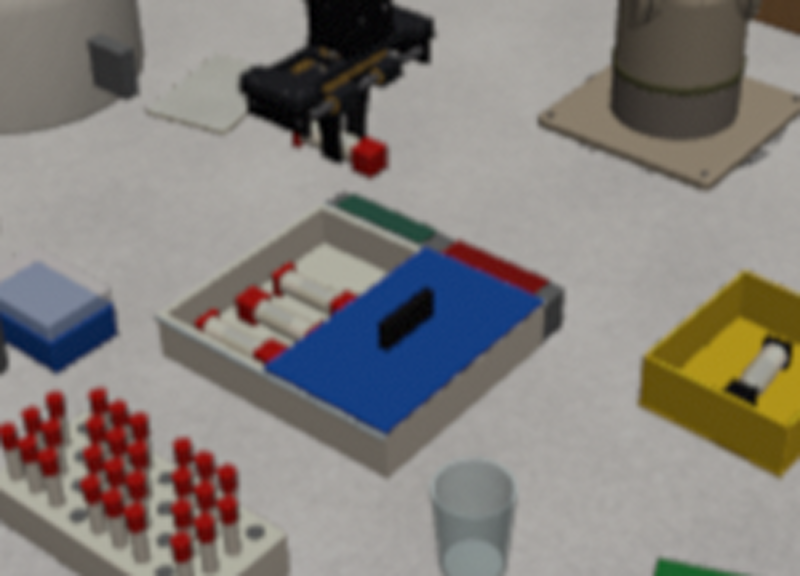

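arm_command(targets=[[255,30,3,0.5,0,0,0],[255,70,3,0.5,0,0,0],[255,105,3,0.5,0,0,0],[255,130,3,0.5,0,0,0],[255,140,3,0.5,0,0,0],[255,146,3,0.5,0,0,0],[255,146,3,0.5,0,0,0],[255,146,3,0.5,0,0,0]])

```text
time: 36.7
ee_pos: [0.4831, -0.0731, 0.0149]
eef_rot: [-0.001, 0.707, 0.001, 0.708]
ft_force: [-0.0, 0.3, -1.7]
width: 0.023
```

arm_command(targets=[[165,0,0,0,0,0,0],[165,0,0,0,0,0,0],[165,0,0,0,0,0,0],[165,0,0,0,0,0,0],[165,-20,0,0,0,0,0],[165,-60,0,0,0,0,0],[165,-110,0,0,0,0,0],[165,-150,0,0,0,0,0],[165,-150,-40,0,0,0,0],[165,-150,-90,0,0,0,0]])

```text
time: 37.7
ee_pos: [0.4841, -0.1613, 0.1654]
eef_rot: [-0.002, 0.706, 0.004, 0.708]
ft_force: [1.0, -0.3, -0.5]
width: 0.0307
```

arm_command(targets=[[120,0,-50,-10,0,0,0],[100,0,-100,-20,0,0,0],[80,0,-110,-20,0,0,0]])

```text
time: 38.0
ee_pos: [0.4601, -0.2787, 0.1644]
eef_rot: [0.001, 0.707, -0.002, 0.707]
ft_force: [0.4, 1.2, 1.0]
width: 0.0472
```

```bash
python3 - <<'E'
from h import *
im=snap("t18","top",(240,140,500,340),3)
tubes(im)
for a,c,q in blobs(im,(0,0,0),(180,255,50),20):
    if 240<c[0]<370 and 170<c[1]<280: print("blk",a,c,ray("top",c,.086)[0].round(4))
im=snap("s18","scene",(150,120,400,300),3.2)
E
```

```text
tube cap [ 0.6331 -0.0452] foot [ 0.6352 -0.1284] L 0.0832 grip [ 0.6342 -0.0914] centre [ 0.634  -0.0834] axis 91.4
tube cap [ 0.5846 -0.116 ] foot [ 0.5825 -0.0324] L 0.0836 grip [ 0.5834 -0.0694] centre [ 0.5836 -0.0774] axis -88.6
tube cap [ 0.5327 -0.0384] foot [ 0.5341 -0.122 ] L 0.0836 grip [ 0.5335 -0.0851] centre [ 0.5334 -0.0771] axis 91.0
tube cap [ 0.4613 -0.0473] foot [ 0.4618 -0.1306] L 0.0833 grip [ 0.4616 -0.0936] centre [ 0.4615 -0.0856] axis 90.4
blk 101 [282.45544554 218.84158416] [0.5533 0.0574 0.086 ]
```

View pics/t18.png

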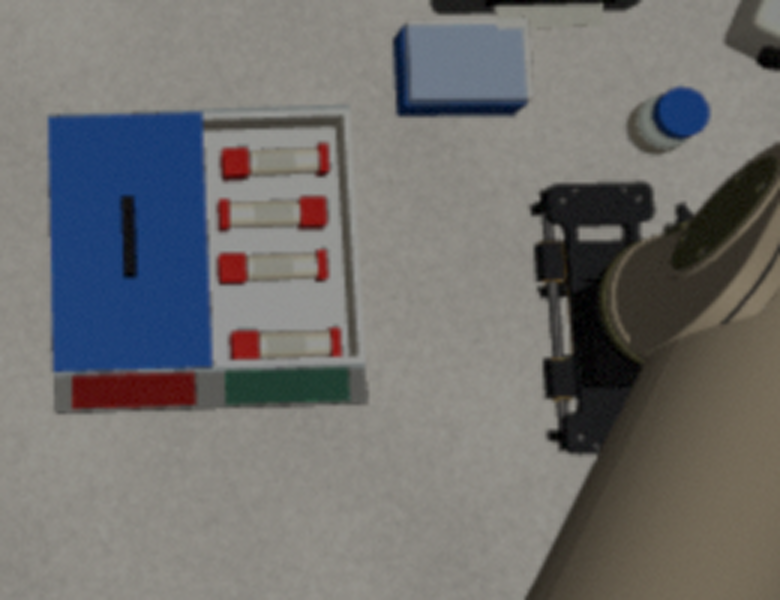

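View pics/s18.png

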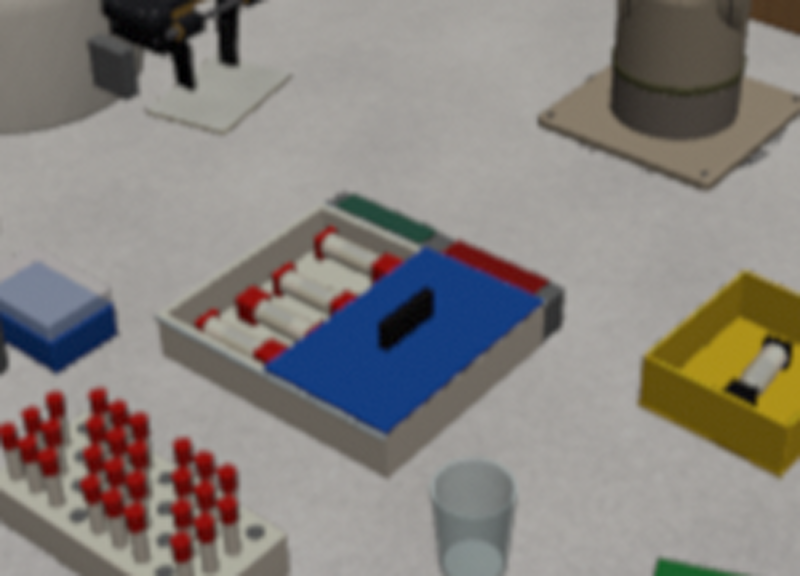

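```bash
python3 - <<'E'
from h import *
im=snap("s19","scene",(200,170,300,250),8)
im=snap("t19","top",(300,180,370,270),6.5)
E
```

```text
(no output)
```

View pics/s19.png

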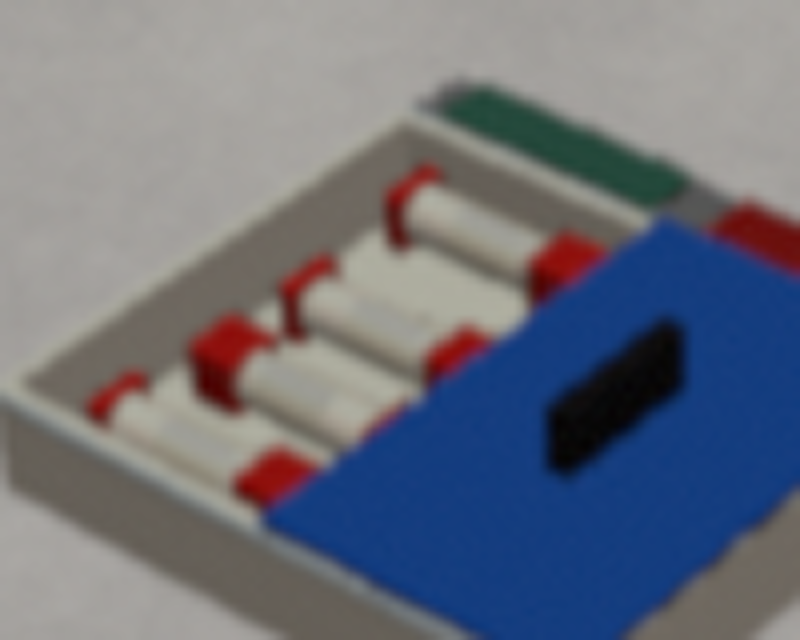

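View pics/t19.png

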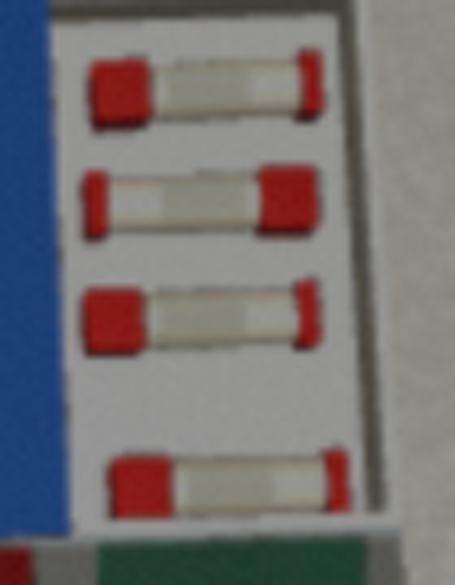

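```bash
python3 - <<'E'
from h import *
go(.5535,.0574,.17,90.5)
E
```

```text
alt [-1.576e+00 -0.000e+00 -1.000e-03]
shift [ -6.2 329.3  91.5] turn [ 1.565e+00 -1.000e-03  0.000e+00] deg 89.7 j [-0.44  0.28  1.04  1.81 -0.26  1.2   0.68] w 0.0577
```

arm_command(targets=[[80,-5,35,9,-0.145,0,0],[80,-5,70,18,-0.29,0,0],[80,-5,105,27,-0.435,0,0],[80,-5,140,36,-0.58,0,0],[80,-5,175,45,-0.725,0,0],[80,-5,210,54,-0.87,0,0],[80,-5,245,63,-1.015,0,0],[80,-5,280,72,-1.16,0,0],[80,-5,310,84,-1.305,0,0],[80,-6,329,91,-1.45,0,0]])

```text
time: 39.2
ee_pos: [0.5526, 0.0618, 0.1698]
eef_rot: [-0.472, 0.526, 0.473, 0.526]
ft_force: [-0.2, 0.2, 0.9]
width: 0.0597
```

arm_command(targets=[[80,0,0,0,-0.12,0,0],[80,0,0,0,-0.12,0,0],[80,0,0,0,-0.12,0,0],[80,0,0,0,-0.12,0,0]])

```text
time: 39.6
ee_pos: [0.5526, 0.0566, 0.17]
eef_rot: [-0.5, 0.5, 0.5, 0.5]
ft_force: [-0.8, -0.2, -0.0]
width: 0.0597
```

```bash
python3 - <<'E'
from h import *
go(.5535,.0574,.066,90.5)
E
```

```text
alt [ 3.132e+00 -0.000e+00 -1.000e-03]
shift [104.   -0.9   0.8] turn [-0.009  0.    -0.   ] deg 0.5 j [-0.74  0.24  0.65  1.75 -0.16  1.2   1.52] w 0.0597
```

arm_command(targets=[[80,40,0,1,-0.009,0,0],[80,80,0,1,-0.009,0,0],[80,104,0,1,-0.009,0,0],[80,104,0,1,-0.009,0,0],[80,104,0,1,-0.009,0,0]])

```text
time: 40.1
ee_pos: [0.5531, 0.0571, 0.0667]
eef_rot: [0.502, -0.498, -0.502, -0.497]
ft_force: [0.6, -0.6, 1.1]
width: 0.0595
```

arm_command(targets=[[255,0,0,0,0,0,0],[255,0,0,0,0,0,0],[255,0,0,0,0,0,0],[255,0,0,0,0,0,0],[255,0,0,0,0,0,0],[255,0,0,0,0,0,0],[255,0,0,0,0,0,0],[255,0,0,0,0,0,0],[255,0,0,0,0,0,0]], newtons=25)

```text
time: 41.0
ee_pos: [0.5528, 0.0573, 0.0659]
eef_rot: [-0.503, 0.497, 0.503, 0.497]
ft_force: [-0.3, -0.1, 0.7]
width: 0.0121
```

arm_command(targets=[[255,0,0,-8,0,0,0],[255,0,0,-20,0,0,0],[255,0,0,-32,0,0,0],[255,0,0,-44,0,0,0],[255,0,0,-56,0,0,0],[255,0,0,-68,0,0,0],[255,0,0,-80,0,0,0],[255,0,0,-92,0,0,0],[255,0,0,-104,0,0,0],[255,0,0,-114,0,0,0]])

```text
time: 42.0
ee_pos: [0.5538, -0.0579, 0.0659]
eef_rot: [-0.502, 0.498, 0.503, 0.497]
ft_force: [-5.7, 1.5, 5.2]
width: 0.0119
```

arm_command(targets=[[255,0,0,-8,0,0,0],[255,0,0,-15,0,0,0],[255,0,0,-20,0,0,0],[255,0,0,-23,0,0,0],[255,0,0,-25,0,0,0],[255,0,0,-25,0,0,0]])

```text
time: 42.6
ee_pos: [0.554, -0.0788, 0.0659]
eef_rot: [-0.502, 0.496, 0.505, 0.497]
ft_force: [-8.7, 11.7, 10.7]
width: 0.0118
```

arm_command(targets=[[255,0,0,2,0,0,0],[255,0,0,2,0,0,0],[80,0,0,2,0,0,0],[80,0,0,2,0,0,0],[80,0,0,2,0,0,0],[80,0,0,2,0,0,0],[80,-50,0,2,0,0,0],[80,-100,0,2,0,0,0],[80,-150,0,2,0,0,0]])

```text
time: 43.5
ee_pos: [0.5541, -0.08, 0.2177]
eef_rot: [-0.503, 0.498, 0.503, 0.497]
ft_force: [1.4, 0.8, -0.8]
width: 0.0569
```

arm_command(targets=[[80,0,10,45,0,0,0],[80,0,20,90,0,0,0],[80,0,30,135,0,0,0],[80,0,40,180,0,0,0],[80,0,50,225,0,0,0],[80,0,60,270,0,0,0],[80,0,70,315,0,0,0],[80,0,70,315,0,0,0]])

```text
time: 44.3
ee_pos: [0.4783, 0.2415, 0.2155]
eef_rot: [-0.504, 0.495, 0.506, 0.495]
ft_force: [-0.9, -1.1, -0.4]
width: 0.06
```

```bash
python3 - <<'E'
from h import *
im=snap("t20","top",None,1.4)
for a,c,q in blobs(im,(0,0,0),(180,255,50),20):
    if 240<c[0]<370 and 170<c[1]<280: print("blk",a,c,ray("top",c,.086)[0].round(4))
for a,c,r in blobs(im,(105,120,60),(125,255,255),1000): print(a,ray("top",cv2.boxPoints(r),.056).round(4))
snap("s20","scene",None,1.4)
E
```

```text
blk 133 [333.48120301 217.0075188 ] [ 0.5552 -0.0768  0.086 ]
4273 [[ 0.6724 -0.0065  0.056 ]
 [ 0.6753 -0.1524  0.056 ]
 [ 0.4428 -0.1491  0.056 ]
 [ 0.4401 -0.0085  0.056 ]]
```

View pics/t20.png

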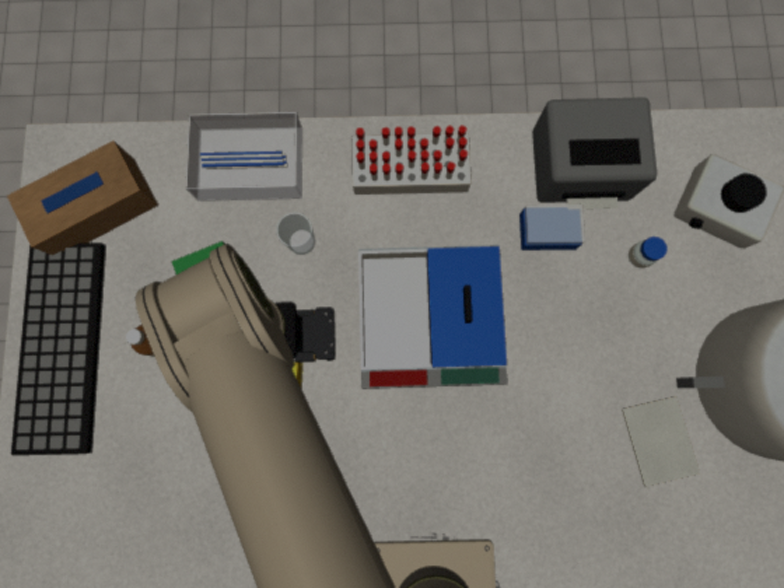

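View pics/s20.png

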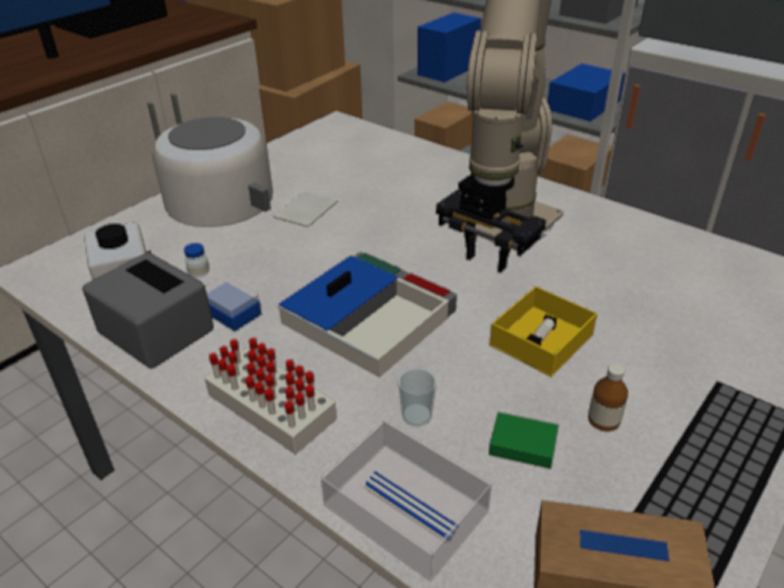

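arm_command(targets=[[80,0,0,0,0,0,0],[80,0,0,0,0,0,0],[80,0,0,0,0,0,0]])

```text
time: 44.7
ee_pos: [0.4814, 0.2336, 0.2161]
eef_rot: [-0.502, 0.498, 0.502, 0.498]
ft_force: [-0.4, -0.0, -0.3]
width: 0.0599
```

```bash
python3 -c "
from bench import *
print(close_job())"
```

```text
the job is handed in; nothing more can be done
None
```

The box is loaded and handed in at about 45 s. I slid the cover off the green-marked bay to its end stop and put the one used black-capped tube in the yellow bin. Then I laid all four red-capped tubes in the bay and slid the cover back over it.

**Last checks:**
- **Tubes:** before the cover went back, pictures from both cameras showed all four samples lying flat in the bay. The final scene picture shows the used tube in the bin.
- **Cover:** the arm moved it 136 mm and felt the end stop. The camera put the fin's travel at about 134 mm, a 2 mm difference within calibration error. The cover's measured edges reach past the bay's on both sides.
- **Other things:** the final pictures show the bystander items standing, with no visible change. I didn't measure their positions again.

**Unexpected or different from plan:**
- One sample stood too close to the beaker to grip, so I pushed it about 40 mm away before picking it up.
- The last sample ended up about 20 mm from where I set it down, about 2 mm off the front wall. It was still flat in the bay, probably from the knock mentioned in the task.
- The used tube lay along the box's x, not its y as the task says.

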